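Put a thread case away behind the cabinet's sliding sash

TASK

Raise the sash of the thread cabinet right up by its black grip, put the loose thread case on the bench away in the empty bay, upright and wholly inside with its pull tab towards the sash, then lower the sash fully shut. The case in the other bay and everything else on the bench must stay where they are, and the loose case must not be tipped over.

Things in the scene. Friction and masses are not known exactly. Their poses are not given: they have to be found in the camera images.
- cabinet: plywood thread cabinet fixed on the bench, facing the robot, 296 mm wide, clear roof and back, no floor (things slide on the bench straight in). Origin on the bench under the middle of the sash's inner face; x leads inside, y left, z up. Two aluminium sash guides stand at x -22 to 12 mm, |y| 130 to 148 mm, 318 mm high, with a cross-bar on top at 318 to 330 mm.
- opening (a point): middle of the top edge of the cabinet's opening, 155 mm above the cabinet's origin, its axes: the roof's underside, which runs from x 2 to 176 mm at this height. Opening 260 mm wide.
- bays (a point): on the bench midway between the cabinet's two bays, 102 mm inside its origin, same axes. Bays centred 40 mm left and right of here (y), each 66 mm wide between wooden rails 30 mm high that run from cabinet x 50 to 160 mm, where a stop 30 mm high closes both bays. No rails in front of x 50 mm.
- sash (a joint): height of the sliding sash, m: 0 shut (underside 2 mm off the bench), 0.155 fully up. Clear panel 256 mm wide, 154 mm high, framed in aluminium, at cabinet x -10 to -2 mm. It stays at whatever height it is left; about 14 N lifts it, 5 N pushes it down. Underside 2 mm plus the joint value above the bench.
- sash_grip (a point): point on the sash's black grip, an upright fin in mid sash standing out towards the robot: 14 mm thick (y), 55 mm high, cabinet x -54 to -12 mm. Point at x -38 mm, half the fin's height, 60 mm above the bench plus the sash's height; axes as the cabinet. Pinch it from both sides with the tool tilted 20 to 45 degrees from vertical, pointing forwards and down.
- case: the loose wooden thread case on the bench, 0.17 to 0.34 kg: block 95 mm long (x), 52 wide (y), 34 high, three spools on top up to 50 mm, upright pull tab at its -x end. Origin on the underside at the block's middle. Starts left or right before the cabinet with the tab turned away from the robot; put away, its x points the same way as the cabinet's.
- case_tab (a point): middle of the loose case's pull tab, 70 mm from the case's origin along its -x, 25 mm above its underside; axes as the case. Tab 12 mm thick (y), sticks out 38 mm (case x -47.5 to -85.5), z 5 to 45 mm.
- stored: an identical thread case already put away in one of the two bays, to be left there; origin and axes as the loose case
- liner: thin cork liner (95 x 60 mm, flat, no step) in the empty bay, the other of the two; origin on the bench at its middle, 102 mm inside the cabinet's origin; axes as the cabinet. A case with its origin here is wholly inside: its tab ends 16 mm behind the cabinet's origin plane, its front 10 mm short of the stop.
- bowl: shallow blue ceramic pin bowl, 112 mm across, 36 mm high; origin under its centre
- cutter: white rotary cutter with orange hub, 162 mm long along its x, 45 mm wide, 25 mm high, lying on the mat at the far left or right; origin under its middle
- spool: small white spool standing up, 36 mm across, 45 mm high, close to the front end of the loose case; origin under its centre
- cone: tall white thread cone standing up, 72 mm across, 140 mm high; origin under its centre
- bottle: white bottle, 60 mm across, 170 mm high; origin under its centre
- weight: steel pattern weight with a knob, 52 mm across, 32 mm high, close behind the pin bowl; origin under its centre
- tin: small metal can, 44 mm across, 60 mm high; origin under its centre
Mind the look-alikes: they are no part of the job. Leave any green or purple look-alike of the case alone.

How it is judged (in metres and radians):
On the way, in this order (a step that is already met when the one before it is completed fails the run):
1. the sash is raised right up (at least 130 of its 155 mm) (value of joint sash above 0.13 m), for 0.2 s.
2. the loose case stands wholly inside the empty bay (x of case in the frame of liner between -0.014 and 0.022 m and y of case in the frame of liner between -0.015 and 0.015 m and z of case in the frame of liner below 0.008 m and angle between the x axis of case and the x axis of liner, either way round below 0.2 rad and angle between case's own z axis and vertical below 0.1 rad and x of case_tab in the frame of liner below -0.03 m), for 0.2 s.
At the end, for the whole second after the job is handed in: Loose case upright on the floor of the bay that was empty, tab towards the sash, origin 14 mm short of to 22 mm beyond the liner's, within 15 mm sideways and 0.2 rad, at rest; sash within 6 mm of shut; stored case moved under 20 mm, each bystander under 30 mm (all of step 2 and value of joint sash below 0.006 m and linear speed of case below 0.02 m/s and distance of stored from where it was at the start of the episode below 0.02 m and distance of each of bowl, cutter, spool, cone, bottle, weight, tin from where it was at the start of the episode below 0.03 m); the robot touches nothing.
It fails at once if the stored case is pushed out of its place (20 mm or more) (distance of stored from where it was at the start of the episode above 0.02 m).
It fails at once if a bystander is moved 30 mm or more (distance of any of bowl, cutter, spool, cone, bottle, weight, tin from where it was at the start of the episode above 0.03 m).
It fails at once if the loose case is tipped over (tilted beyond 0.7 rad) (angle between case's own z axis and vertical above 0.7 rad).
It also fails if it takes over 72 s, if anything falls off the work surface, if the arm or the gripper's body presses on something with over 40 N, if the wrist force passes 120 N, or if a joint passes its speed limit or range.

ROBOT

A 6-joint arm with a two-finger parallel gripper is mounted at the origin on the work surface. World frame = base frame: x ahead of the robot, y to its left, z up, the work surface at z = 0. Lengths are in mm, angles in degrees, forces in N, time in s.
With the tool pointing down it reaches from about 300 to 850 mm from the base axis. Payload 4.2 kg.
Tool frame: the origin (TCP) lies between the finger pads; the fingertips stand 22 mm ahead of it and the grasp point (between the pads) lies 3 mm ahead of it; z points along the fingers, y is the direction in which the jaws open and shut (so a half turn about z gives the same grasp; the last joint's range is limited). The gripper opens to 91 mm and grips with 3 to 60 N. Pads are 32 mm wide; open, the fingers measure 118 mm over their backs; the gripper's body (76 mm by 178 mm) begins 60 mm behind the grasp point.
Start: joints at [-71.219, 18.312, 89.639, -0, 72.044, -1.146], TCP at [195.981, -540.585, 235.976] pointing down, gripper open.
Joint ranges: [-177.97, 177.97], [-48.28, 115.42], [12.27, 149.76], [-77.06, 257.06], [2.81, 150.46], [-146.56, 146.56]. Speed limits (degrees/s): [147.25, 147.25, 180, 180, 180, 180].

INTERFACE

Orientations are given as [roll, pitch, yaw] about the fixed x, y, z axes, in that order (R = Rz(yaw) Ry(pitch) Rx(roll)).
In Python, from workcell import * gives the robot as it stands.
- The arm moves only by the shell command python3 -m jog 'ROWS' [OPENING] [FORCE]. ROWS is text: rows parted by semicolons, each of 6 numbers parted by spaces: the shift along the tool's x, y, z in units of 0.5 m (1.0 is 0.5 m), then the turn, a rotation vector about the tool's x, y, z in units of pi/2 rad (1.0 is pi/2 rad). A call has 1 to 20 rows; each row is the pose to reach, as a shift and turn from the pose measured when the call began, along the tool's axes at that moment; what a row does not reach only later rows make up. A row lasts 1/12 s, in which the tool goes at most 41.7 mm and 7.16 degrees, less where a joint would pass 70% of its speed; a pose out of reach is approached as far as the arm can. A call with a number of a shift or a turn outside -1 to 1 is refused whole. A call with a gripper value outside its range is refused whole. OPENING is the opening, from -1 (shut) to 1 (fully open), set as the call begins (- or left out, the last holds). The fingers move at their own pace and stop on an object; FORCE is the grip in N (left out, the last holds). Time passes only in rows, so rows that repeat a pose let the fingers close. It gives the time, the measured TCP pose, the force and the opening at its end, in the units of the state.
- state(): the state, without advancing time (a new reading comes with each control period).
- grab_frame(name): name is "scene" or "top"; returns the picture (384x512x3 uint8, red, green, blue); there is no depth.
- calibration(name): a dict with "mtx" (3x3 intrinsics, pixels), "rvec" (rotation vector, rad) and "tvec" (3), from world to camera coordinates, as OpenCV has them. Camera axes: x right, y down, z forward; pixel columns grow to the right and rows downward; lengths in mm; the calibration is good to about 2 mm. A picture is of the moment at which its call begins. calibration takes no time and is no camera call.
- job_done(): hands the job in, once; it reports no verdict.
Trained networks look in the newest picture that a camera, given by its name, has taken for a name from the list of things; names that differ only in an ending like _2 or _b are one class to them, and where a whole thing is asked for, a point or a joint stands for the part that bears it (a point fixed in the world has none). Each returns a list of dicts, best first, with "confidence" (0 to 1); they miss things now and then, are a little off and sometimes report something else, mostly with a low value. They report only what shows in the picture. A call takes as long as a camera call. They do not tell look-alikes from the thing itself.
- spot_in(query, camera): "rect" ([left, top, right, bottom] in pixels, round what is visible of it).
- tip_of(query, camera): "location" ([column, row] in pixels: a listed point, or the origin of a listed thing).
The state is a dict: "time_s": time; "qpos": joint angles; "qvel": joint speeds; "effort": joint torques, N m; "ee_pos": TCP position; "ee_rot": TCP orientation; "force": force on the tool from outside, world axes, zero at the start; "torque": the same for the moment, N m; "gripper_width": finger opening in mm.
Only numpy, scipy, OpenCV 4.12 (cv2) and the standard library are available. Lean on these libraries where they do the work, as an engineer would, in place of code of your own. Each camera call takes 0.05 s, during which the arm holds its last target. There are 200 camera calls.

## Working session

There is one attempt and no reset: what is moved stays moved. The work goes in short steps, Python scripts to look and compute and a shell command to move; the robot and the scene stay as the last step left them, time stands still between calls to the robot, and variables do not carry over. Pictures are saved under pics/ and viewed, about 8 in all and at most 12, crops included, and the job is handed in when it is done.

```bash
mkdir -p pics; ls; python3 - <<'E'
from workcell import *
import cv2,numpy as np
for n in("scene","top"):
    f=grab_frame(n); cv2.imwrite(f"pics/{n}0.png",cv2.resize(f[:,:,::-1],(800,600)))
    c=calibration(n); R=cv2.Rodrigues(np.array(c['rvec'],float))[0]; print(n,np.round(c['mtx'],1).tolist(),(-R.T@np.array(c['tvec']).ravel()).round(),R[2].round(2))
s=state();print(s)
for q in ["opening","bays","sash","sash_grip","case","case_tab","stored","liner","bowl","cutter","spool","cone","bottle","weight","tin","cabinet"]:
    for n in("scene","top"):
        print(q,n,[(np.round(d['location']).tolist(),round(d['confidence'],2)) for d in tip_of(q,n)][:4])
print(state()['time_s'])
E
```

```text
pics
scene [[348.4, 0.0, 260.3], [0.0, 348.4, 181.8], [0.0, 0.0, 1.0]] [ 759. -177. 1063.] [-0.26  0.18 -0.95]
top [[381.6, 0.0, 252.8], [0.0, 381.6, 192.4], [0.0, 0.0, 1.0]] [ 429.  -15. 1236.] [ 0.08  0.01 -1.  ]
{'time_s': 0.1, 'qpos': array([-7.12190855e+01,  1.83468703e+01,  8.96973336e+01, -1.57307674e-03,
        7.20411874e+01, -1.14627543e+00]), 'qvel': array([-0.04477384, -0.13324982, -0.19922452, -0.04358839, -0.02989706,
        0.02737495]), 'effort': array([ 6.29350998e-04, -4.13333559e+01, -2.32508236e+01,  7.29229418e-02,
        4.21542011e-02, -7.12408291e-05]), 'ee_pos': array([ 195.83982308, -540.21010262,  235.22952132]), 'ee_rot': array([-1.79914596e+02, -2.12835129e-04,  1.99276759e+01]), 'force': array([-0.37576372,  0.07343408, -0.32478167]), 'torque': array([0.03041747, 0.02152381, 0.00825242]), 'gripper_width': 91.38274501652936}
opening scene [([287.0, 201.0], 0.62)]
opening top [([246.0, 162.0], 0.61), ([169.0, 215.0], 0.26)]
bays scene []
bays top []Traceback (most recent call last):
  File "<stdin>", line 9, in <module>
ValueError: it knows: bays, bottle, bowl, cabinet, case, case_tab, cone, cutter, liner, opening, sash_grip, spool, stored, tin, weight
```

```bash
python3 - <<'E'
from workcell import *
import numpy as np
for q in ["sash_grip","case","case_tab","stored","liner","bowl","cutter","spool","cone","bottle","weight","tin","cabinet"]:
    for n in("scene","top"):
        print(q,n,[(np.round(d['location']).tolist(),round(d['confidence'],2)) for d in tip_of(q,n)][:4])
print(state()['time_s'])
E
```

```text
sash_grip scene [([274.0, 196.0], 0.55)]
sash_grip top [([243.0, 180.0], 0.73)]
case scene [([316.0, 139.0], 0.91), ([311.0, 91.0], 0.65), ([226.0, 157.0], 0.59), ([184.0, 269.0], 0.36)]
case top [([134.0, 261.0], 0.96), ([170.0, 214.0], 0.93), ([258.0, 251.0], 0.63), ([350.0, 137.0], 0.41)]
case_tab scene [([330.0, 154.0], 0.86), ([232.0, 172.0], 0.81), ([307.0, 75.0], 0.8)]
case_tab top [([168.0, 188.0], 0.96), ([270.0, 229.0], 0.85), ([127.0, 283.0], 0.56)]
stored scene [([167.0, 241.0], 0.47)]
stored top []
liner scene []
liner top [([349.0, 140.0], 0.61)]
bowl scene [([166.0, 241.0], 0.97)]
bowl top [([352.0, 210.0], 0.68)]
cutter scene [([371.0, 126.0], 0.77), ([284.0, 204.0], 0.68), ([276.0, 198.0], 0.52)]
cutter top [([114.0, 189.0], 0.74)]
spool scene [([300.0, 120.0], 0.47)]
spool top [([167.0, 242.0], 0.42), ([391.0, 198.0], 0.19)]
cone scene [([373.0, 187.0], 0.58)]
cone top [([159.0, 141.0], 0.58), ([349.0, 181.0], 0.41)]
bottle scene [([211.0, 307.0], 0.68)]
bottle top [([346.0, 140.0], 0.6)]
weight scene [([186.0, 270.0], 0.79)]
weight top [([351.0, 180.0], 0.57)]
tin scene [([137.0, 283.0], 0.77)]
tin top [([389.0, 198.0], 0.53)]
cabinet scene [([283.0, 212.0], 0.94)]
cabinet top [([246.0, 174.0], 0.95)]
1.6
```

View pics/scene0.png

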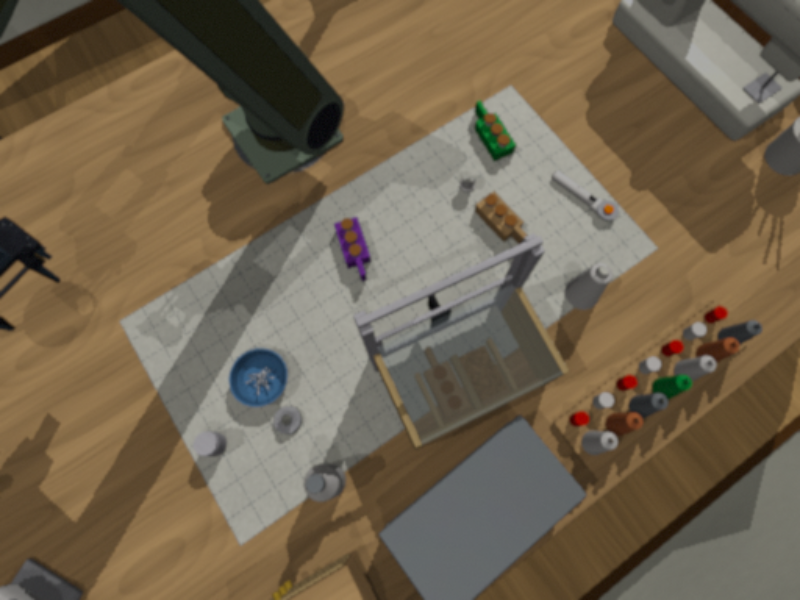

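View pics/top0.png

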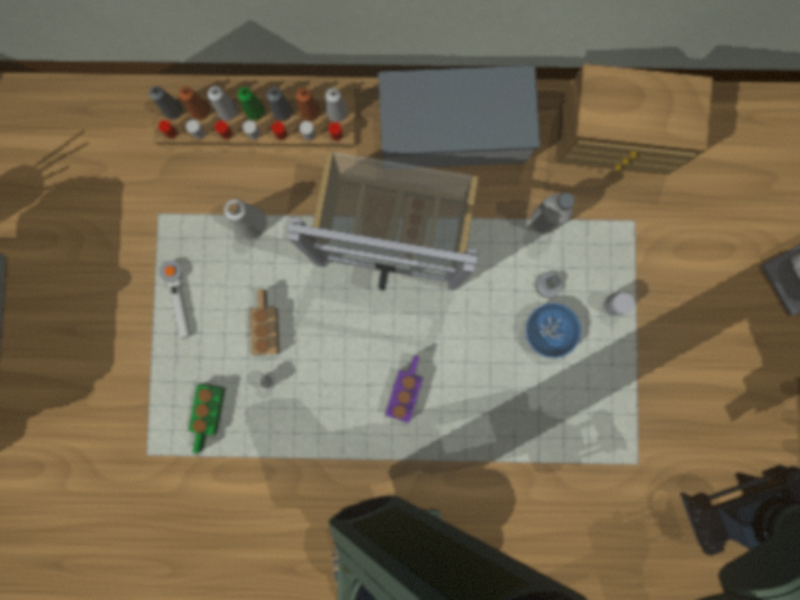

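Candidates for the loose case, as top-view pixels (512 px frame): wooden case (170,214), green (134,261) and purple (258,251). The stored case is in the cabinet's right bay at about (266,138). I choose the plain wooden one at (170,214), which is (316,139) in the scene view, with its tab pointing away from the robot. The empty bay with the cork looks like the left one, and the spool stands at (170,243). Next I triangulate and overlay the models in a close crop.

```bash
cat > h.py <<'E'
from workcell import *
import numpy as np, cv2
from scipy.spatial.transform import Rotation as Ro
from scipy.optimize import least_squares
C={n:calibration(n) for n in("scene","top")}
def proj(n,P):
    c=C[n]; return cv2.projectPoints(np.atleast_2d(np.array(P,float)),np.array(c['rvec'],float),np.array(c['tvec'],float),np.array(c['mtx'],float),None)[0][:,0]
def onz(n,uv,z):
    c=C[n]; R=cv2.Rodrigues(np.array(c['rvec'],float))[0]; o=-R.T@np.array(c['tvec']).ravel(); d=R.T@np.linalg.inv(c['mtx'])@[*uv,1]
    return o+d*(z-o[2])/d[2]
def tri(obs,x0=(450,0,50)):
    r=least_squares(lambda p:np.ravel([proj(n,p)[0]-uv for n,uv in obs]),x0,loss='soft_l1'); return r.x,np.abs(r.fun).max()
def loc(pose,P):
    x,y,a=pose; c,s=np.cos(a),np.sin(a); P=np.atleast_2d(np.array(P,float)); return np.c_[x+c*P[:,0]-s*P[:,1],y+s*P[:,0]+c*P[:,1],P[:,2]]
def fitpose(obs,x0):  # obs: (cam, local point, pixel)
    r=least_squares(lambda p:np.ravel([proj(n,loc(p,P))[0]-uv for n,P,uv in obs]),x0,loss='soft_l1',x_scale=[10,10,.1]); return r.x,r.fun.round(1)
def go(p,R,pr=True):  # rows from the present pose to world p,R(Rotation)
    s=state(); R0=Ro.from_euler('xyz',s['ee_rot'],degrees=True); d=R0.inv().apply(np.array(p)-s['ee_pos'])
    w=(R0.inv()*R).as_rotvec(); n=max(np.linalg.norm(d)/41.7,np.degrees(np.linalg.norm(w))/7.16)
    print('row',(d/500).round(4),(w/(np.pi/2)).round(4),'n>=',round(n,1)); return
def tool(yaw,tilt,flip=False):  # tool z = forward(yaw)*sin(tilt) - up*cos(tilt); tool x in the plane; degrees
    a,t=np.radians([yaw,tilt]); f=np.array([np.cos(a),np.sin(a),0]); z=f*np.sin(t)-np.array([0,0,1])*np.cos(t)
    x=f*np.cos(t)+np.array([0,0,1])*np.sin(t)
    if flip: x=-x
    return Ro.from_matrix(np.c_[x,np.cross(z,x),z])
E
python3 - <<'E'
from h import *
P={}
for k,a,b in[('opening',(287,201),(246,162)),('grip',(274,196),(243,180)),('cab',(283,212),(246,174)),('case',(316,139),(170,214)),('tab',(330,154),(168,188)),('purple',(226,157),(258,251)),('ptab',(232,172),(270,229))]:
    p,e=tri([('scene',a),('top',b)]);print(k,p.round(),e.round(1))
cp,f=fitpose([(n,l,uv) for l,a,b in[((0,0,155),(287,201),(246,162)),((-38,0,60),(274,196),(243,180)),((0,0,0),(283,212),(246,174))] for n,uv in(('scene',a),('top',b))],[500,0,-.17]);print(cp,f)
lp,f=fitpose([(n,l,uv) for l,a,b in[((0,0,0),(316,139),(170,214)),((-70,0,25),(330,154),(168,188))] for n,uv in(('scene',a),('top',b))],[400,250,3.1]);print(lp,f)
for k,uv,z in[('cone',(159,141),0),('bowl',(352,210),0),('spoolT',(170,243),22),('green',(134,261),0),('cutter',(114,189),0),('weight',(351,180),0),('bottle',(346,140),0)]: print(k,onz('top',uv,z).round())
# overlays
W=[[(-22,-148,330),(-22,148,330)],[(12,-148,330),(12,148,330)],[(2,-130,155),(2,130,155)],[(176,-130,155),(176,130,155)],[(2,130,155),(176,130,155)],[(2,-130,155),(176,-130,155)],[(-54,0,33),(-12,0,33),(-12,0,88),(-54,0,88),(-54,0,33)],[(54,10,0),(150,10,0),(150,70,0),(54,70,0),(54,10,0)],[(-22,148,0),(-22,148,330)],[(-22,-148,0),(-22,-148,330)]]
K=[[(47.5,-26,34),(47.5,26,34),(-47.5,26,34),(-47.5,-26,34),(47.5,-26,34)],[(-47.5,0,45),(-85.5,0,45)]]
out=[]
for n,(x0,y0) in(('scene',(215,110)),('top',(140,90))):
    f=cv2.resize(grab_frame(n)[y0:y0+180,x0:x0+180,::-1],None,fx=3.2,fy=3.2,interpolation=cv2.INTER_CUBIC)[:,:398*2] if 0 else cv2.resize(grab_frame(n)[y0:y0+180,x0:x0+190,::-1],(400,379),interpolation=cv2.INTER_CUBIC)
    g=f.copy()
    for po,L in((cp,W),(lp,K)):
        for l in L: cv2.polylines(g,[np.int32((proj(n,loc(po,l))-[x0,y0])*[400/190,379/180])],False,(0,0,255),1)
    out.append(np.hstack([f,g]) if 0 else g)
cv2.imwrite('pics/ov1.png',np.hstack(out)); np.savez('poses.npz',cp=cp,lp=lp)
E
```

```text
opening [596.  17. 171.] 0.4
grip [552.  21.  87.] 2.8
cab [585.  23.  -6.] 0.9
case [448. 262.   1.] 0.4
tab [528. 262.  30.] 3.0
purple [335. -24.  13.] 0.1
ptab [408. -53.  80.] 3.0
[ 5.90730446e+02  2.04547935e+01 -1.39353042e-01] [-0.9 -0.7 -1.6  2.5  4.   1.8  0.4  1.1 -0.3  1.6 -0.1 -2.4]
[449.7086746  262.79795564   3.11842248] [ 0.9  0.5  0.3 -0.4  0.8 -1.3  1.8  3.4]
cone [687. 308.   0.]
bowl [ 471. -325.    0.]
spoolT [356. 256.  22.]
green [295. 375.   0.]
cutter [526. 449.   0.]
weight [ 569. -322.    0.]
bottle [ 700. -306.    0.]
```

View pics/ov1.png

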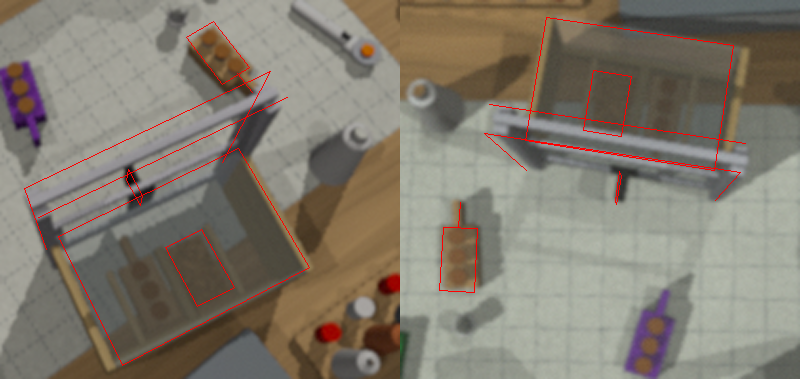

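The crop shows the wooden case at scene crop (218,55) and top crop (458,260), fitted well. It is the plain wood one with its tab away from the robot. The cabinet fit is a few px off at the cross-bar, and the empty cork bay is the left one. I'll take one sharper crop of the cabinet to pick its edges.

```bash
python3 - <<'E'
from h import *
out=[]
for n,(x0,y0,w,h) in(('scene',(220,145,150,145)),('top',(180,92,132,100))):
    f=np.mean([grab_frame(n)[y0:y0+h,x0:x0+w].astype(float) for _ in range(2)],0)
    f=np.clip(f*1.5,0,255).astype(np.uint8)[:,:,::-1]
    f=cv2.resize(f,None,fx=400/w,fy=400/w,interpolation=cv2.INTER_CUBIC)
    for k in range(0,w,20): cv2.putText(f,str(x0+k),(int(k*400/w),8),0,.3,(0,255,255),1); cv2.line(f,(int(k*400/w),10),(int(k*400/w),16),(0,255,255),1)
    for k in range(20,h,20): cv2.putText(f,str(y0+k),(0,int(k*400/w)),0,.3,(0,255,255),1); cv2.line(f,(18,int(k*400/w)),(24,int(k*400/w)),(0,255,255),1)
    out.append(cv2.copyMakeBorder(f,0,400-f.shape[0],0,0,0) if f.shape[0]<400 else f[:400])
cv2.imwrite('pics/cab2.png',np.hstack(out))
E
```

```text
(no output)
```

View pics/cab2.png

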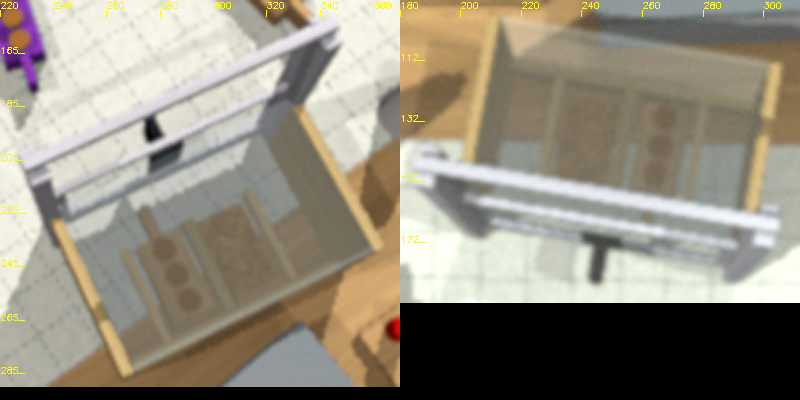

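```bash
python3 - <<'E'
from h import *
S=lambda u,v:(220+u/2.667,145+v/2.667); T=lambda u,v:(180+(u-400)/3.03,92+v/3.03)
obs=[('scene',(-5,148,330),S(337,28)),('scene',(-5,-148,330),S(27,163)),('top',(-5,148,330),T(418,160)),('top',(-5,-148,330),T(778,222)),
('top',(-54,0,88),T(597,284)),('scene',(-54,0,88),S(148,117)),('scene',(50,0,30),S(188,222)),('scene',(160,0,30),S(235,305)),('top',(160,0,30),T(629,92)),
('scene',(0,0,155),(287,201)),('top',(0,0,155),(246,162)),('scene',(0,0,0),(283,212)),('top',(0,0,0),(246,174)),('scene',(-38,0,60),(274,196)),('top',(-38,0,60),(243,180)),
('scene',(176,-148,158),S(125,376)),('scene',(176,148,158),S(382,247)),('top',(176,148,158),T(493,17)),('top',(176,-148,158),T(781,64))]
cp,f=fitpose(obs,[585,20,-.16]); print(cp,np.degrees(cp[2])); print(f.reshape(-1,2).tolist())
lp=np.load('poses.npz')['lp']; np.savez('poses.npz',cp=cp,lp=lp)
g=loc(cp,[[-38,0,60],[-200,40,0],[-115,40,0],[102,40,0]]); print(g.round())
yaw=np.degrees(cp[2]); R=tool(yaw,35); print(R.as_euler('xyz',degrees=True)); z=R.as_matrix()[:,2]
for fl in(0,1):
    R=tool(yaw,35,fl); go(g[0]-3*z-100*z,R)
E
```

```text
[ 5.91069786e+02  1.75402278e+01 -1.56333154e-01] -8.957229913009844
[[0.8, -3.8], [-1.5, 0.1], [-3.3, 0.4], [-0.7, 0.8], [-2.1, -0.6], [-0.1, 2.1], [-0.4, -1.7], [-0.7, 1.0], [-0.4, -0.8], [-1.7, 0.0], [-0.5, 2.4], [-1.0, 2.2], [0.8, -2.5], [3.4, 2.4], [1.2, 0.9], [-2.5, 1.2], [3.5, -1.8], [-5.0, -1.5], [1.0, 0.1]]
[[554.  23.  60.]
 [400.  88.   0.]
 [484.  75.   0.]
 [698.  41.   0.]]
[180.         -35.          -8.95722991]
row [ 0.9533 -0.8739  0.1831] [-0.0979  0.3805  0.3108] n>= 15.7
row [ 0.9533 -0.8739  0.1831] [-0.5079 -0.1307 -1.611 ] n>= 21.3
```

```bash
python3 -m jog '0.9533 -0.8739 0.1831 -0.0979 0.3805 0.3108;0.9533 -0.8739 0.1831 -0.0979 0.3805 0.3108;0.9533 -0.8739 0.1831 -0.0979 0.3805 0.3108;0.9533 -0.8739 0.1831 -0.0979 0.3805 0.3108;0.9533 -0.8739 0.1831 -0.0979 0.3805 0.3108;0.9533 -0.8739 0.1831 -0.0979 0.3805 0.3108;0.9533 -0.8739 0.1831 -0.0979 0.3805 0.3108;0.9533 -0.8739 0.1831 -0.0979 0.3805 0.3108;0.9533 -0.8739 0.1831 -0.0979 0.3805 0.3108;0.9533 -0.8739 0.1831 -0.0979 0.3805 0.3108;0.9533 -0.8739 0.1831 -0.0979 0.3805 0.3108;0.9533 -0.8739 0.1831 -0.0979 0.3805 0.3108;0.9533 -0.8739 0.1831 -0.0979 0.3805 0.3108;0.9533 -0.8739 0.1831 -0.0979 0.3805 0.3108;0.9533 -0.8739 0.1831 -0.0979 0.3805 0.3108;0.9533 -0.8739 0.1831 -0.0979 0.3805 0.3108;0.9533 -0.8739 0.1831 -0.0979 0.3805 0.3108;0.9533 -0.8739 0.1831 -0.0979 0.3805 0.3108;0.9533 -0.8739 0.1831 -0.0979 0.3805 0.3108;0.9533 -0.8739 0.1831 -0.0979 0.3805 0.3108' 1
python3 - <<'E'
from h import *
s=state(); print(s['qpos'].round(1),s['ee_pos'].round(),s['ee_rot'].round(1))
cp=np.load('poses.npz')['cp']; yaw=np.degrees(cp[2]); R=tool(yaw,35); z=R.as_matrix()[:,2]; g=loc(cp,[-38,0,60])[0]; go(g-3*z,R)
for n in("scene","top"):
    f=grab_frame(n); print(n,[(np.round(d['location']).tolist(),round(d['confidence'],2)) for d in tip_of("sash_grip",n)])
    x0,y0=(220,150) if n=="scene" else (200,120); x=cv2.resize(f[y0:y0+90,x0:x0+90,::-1],(400,400),interpolation=cv2.INTER_CUBIC)
    for P in (g,s['ee_pos'],s['ee_pos']+122*Ro.from_euler('xyz',s['ee_rot'],degrees=True).as_matrix()[:,2]): u=(proj(n,P)[0]-[x0,y0])*400/90; cv2.circle(x,(int(u[0]),int(u[1])),4,(0,0,255),1)
    globals()[n]=x
cv2.imwrite('pics/grip3.png',np.hstack([scene,top]))
E
```

```text
time_s: 3.57
ee_pos: [467.9, -18.3, 148.5]
ee_rot: [179.8, -34.4, -9.0]
force: [0.3, -0.3, 0.2]
gripper_width: 91.2
[ -0.2   2.8 134.6 -31.7   9.9 128.6] [468. -18. 149.] [179.8 -34.4  -9. ]
row [ 0.0285 -0.1102  0.2279] [ 0.0028  0.0062 -0.0003] n>= 3.1
scene [([273.0, 197.0], 0.9)]
top [([244.0, 182.0], 0.94), ([171.0, 214.0], 0.65)]
```

View pics/grip3.png

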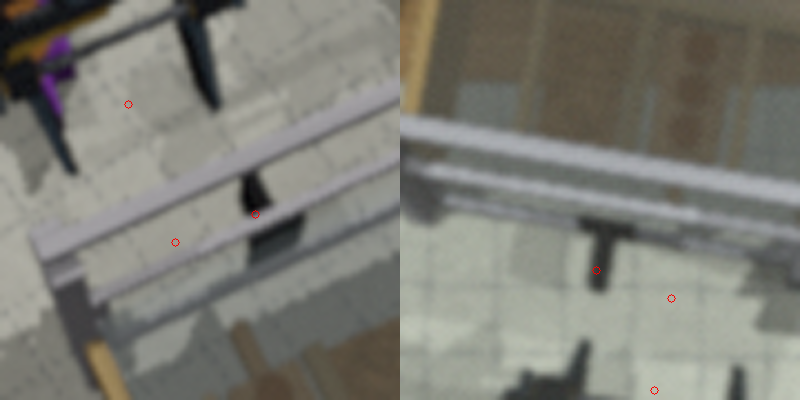

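The circle for the grip point sits on the black fin in both views: scene crop (255,213), top crop (596,270). The TCP still lags sideways because the wrist is near singular (q5 = 10°), so I'll use 30° tilt and line up before advancing.

```bash
python3 - <<'E'
from h import *
cp=np.load('poses.npz')['cp']; yaw=np.degrees(cp[2]); R=tool(yaw,30); z=R.as_matrix()[:,2]; g=loc(cp,[-38,0,60])[0]; go(g-75*z,R);go(g-3*z,R)
E
```

```text
row [ 0.0415 -0.1105  0.0844] [ 0.0026 -0.0485  0.0006] n>= 1.7
row [ 0.0305 -0.111   0.228 ] [ 0.0026 -0.0485  0.0006] n>= 3.1
```

```bash
python3 -m jog '0.0415 -0.1105 0.0844 0.0026 -0.0485 0.0006;0.0415 -0.1105 0.0844 0.0026 -0.0485 0.0006;0.0415 -0.1105 0.0844 0.0026 -0.0485 0.0006;0.0415 -0.1105 0.0844 0.0026 -0.0485 0.0006;0.0415 -0.1105 0.0844 0.0026 -0.0485 0.0006;0.0415 -0.1105 0.0844 0.0026 -0.0485 0.0006;0.0415 -0.1105 0.0844 0.0026 -0.0485 0.0006;0.0305 -0.111 0.228 0.0026 -0.0485 0.0006;0.0305 -0.111 0.228 0.0026 -0.0485 0.0006;0.0305 -0.111 0.228 0.0026 -0.0485 0.0006;0.0305 -0.111 0.228 0.0026 -0.0485 0.0006;0.0305 -0.111 0.228 0.0026 -0.0485 0.0006'
python3 - <<'E'
from h import *
s=state(); print(s['qpos'].round(1),s['ee_pos'].round(),s['ee_rot'].round(1))
cp=np.load('poses.npz')['cp']; yaw=np.degrees(cp[2]); R=tool(yaw,30); z=R.as_matrix()[:,2]; g=loc(cp,[-38,0,60])[0]; go(g-3*z,R);print(g)
E
```

```text
time_s: 4.77
ee_pos: [554.1, 20.0, 70.7]
ee_rot: [-179.6, -29.2, -9.0]
force: [-0.8, -0.0, -0.0]
gripper_width: 91.2
[  4.3  18.5 126.8 -45.2   8.5 146.5] [554.  20.  71.] [-179.6  -29.2   -9. ]
row [-0.0125 -0.0065  0.0116] [-0.0045  0.0084 -0.0003] n>= 0.2
[553.53320194  23.45671885  60.        ]
```

q6 is close to its limit here, so I reduce the tilt to 22° before pinching.

```bash
python3 - <<'E'
from h import *
cp=np.load('poses.npz')['cp']; yaw=np.degrees(cp[2]); R=tool(yaw,22); z=R.as_matrix()[:,2]; g=loc(cp,[-41,0,62])[0]; go(g-3*z,R)
E
```

```text
row [-0.0149 -0.0066  0.0052] [-0.0045 -0.0805  0.    ] n>= 1.0
```

```bash
python3 -m jog '-0.015 -0.0066 0.005 0 -0.04 0;-0.015 -0.0066 0.005 -0.0045 -0.08 0;-0.015 -0.0066 0.005 -0.0045 -0.08 0;-0.015 -0.0066 0.005 -0.0045 -0.08 0;-0.015 -0.0066 0.005 -0.0045 -0.08 0;-0.015 -0.0066 0.005 -0.0045 -0.08 0' && python3 -m jog '0 0 0 0 0 0;0 0 0 0 0 0;0 0 0 0 0 0;0 0 0 0 0 0;0 0 0 0 0 0;0 0 0 0 0 0;0 0 0 0 0 0;0 0 0 0 0 0' -1 50
python3 - <<'E'
from h import *
s=state(); print(s['qpos'].round(1),s['ee_pos'].round(),s['ee_rot'].round(1),s['force'].round(1))
R=Ro.from_euler('xyz',s['ee_rot'],degrees=True)
for d in (5,80,152,156): print(d,(R.inv().apply([0,0,d])/500).round(4))
E
```

```text
time_s: 5.27
ee_pos: [548.7, 24.0, 65.9]
ee_rot: [180.0, -22.2, -9.0]
force: [-0.0, 0.4, 0.1]
gripper_width: 90.9
time_s: 5.93
ee_pos: [548.7, 24.0, 65.7]
ee_rot: [180.0, -22.1, -9.0]
force: [-0.1, -0.7, -0.5]
gripper_width: 40.8
[  4.1  19.2 122.4 -16.6  17.4 118. ] [549.  24.  66.] [180.  -22.1  -9. ] [-0.1 -0.7 -0.5]
5 [ 0.0038  0.     -0.0093]
80 [ 0.0603  0.     -0.1482]
152 [ 1.146e-01  1.000e-04 -2.816e-01]
156 [ 1.176e-01  1.000e-04 -2.890e-01]
```

```bash
python3 -m jog '0 0 0 0 0 0;0 0 0 0 0 0;0 0 0 0 0 0;0 0 0 0 0 0;0 0 0 0 0 0;0 0 0 0 0 0;0 0 0 0 0 0;0 0 0 0 0 0' && python3 -m jog '0.008 0 -0.0195 0 0 0;0.016 0 -0.039 0 0 0;0.024 0 -0.0585 0 0 0;0.032 0 -0.078 0 0 0;0.04 0 -0.098 0 0 0;0.048 0 -0.117 0 0 0;0.056 0 -0.137 0 0 0;0.064 0 -0.156 0 0 0;0.072 0 -0.176 0 0 0;0.08 0 -0.195 0 0 0;0.088 0 -0.215 0 0 0;0.096 0 -0.235 0 0 0;0.104 0 -0.254 0 0 0;0.11 0 -0.27 0 0 0;0.115 0 -0.282 0 0 0;0.116 0 -0.285 0 0 0;0.116 0 -0.285 0 0 0;0.116 0 -0.285 0 0 0'
python3 - <<'E'
from h import *
s=state(); print(s['qpos'].round(1),s['ee_pos'].round(1),s['ee_rot'].round(1),s['force'].round(1))
E
```

```text
time_s: 6.6
ee_pos: [548.4, 22.3, 65.7]
ee_rot: [179.9, -22.1, -9.0]
force: [0.9, -11.3, 0.3]
gripper_width: 13.8
time_s: 8.1
ee_pos: [542.7, 23.2, 205.3]
ee_rot: [179.8, -20.6, -9.1]
force: [25.8, -0.3, -59.9]
gripper_width: 13.6
[  4.    8.3 111.2  -7.3  40.7 107.9] [542.7  23.2 205.3] [179.8 -20.6  -9.1] [ 25.8  -0.3 -59.9]
```

```bash
python3 - <<'E'
from h import *
s=state(); cp=np.load('poses.npz')['cp']; out=[]
for n,(x0,y0) in(('scene',(225,140)),('top',(190,105))):
    f=grab_frame(n); print(n,[(np.round(d['location']).tolist(),round(d['confidence'],2)) for d in tip_of("sash_grip",n)][:2])
    for h in (140,155): print(h,proj(n,loc(cp,[-38,0,60+h])).round(1))
    x=cv2.resize(f[y0:y0+120,x0:x0+120,::-1],(400,400),interpolation=cv2.INTER_CUBIC)
    for h,c in((140,(0,0,255)),(155,(0,255,0))):
        for L in([(-6,-128,h+2),(-6,128,h+2)],[(-6,-128,h+156),(-6,128,h+156)]): cv2.polylines(x,[np.int32((proj(n,loc(cp,L))-[x0,y0])*400/120)],False,c,1)
    out.append(x)
cv2.imwrite('pics/up4.png',np.hstack(out))
E
```

```text
scene [([279.0, 180.0], 0.68)]
140 [[279.8 183.8]]
155 [[280.1 182. ]]
top [([241.0, 176.0], 0.87)]
140 [[242.6 175.5]]
155 [[242.4 174.9]]
```

View pics/up4.png

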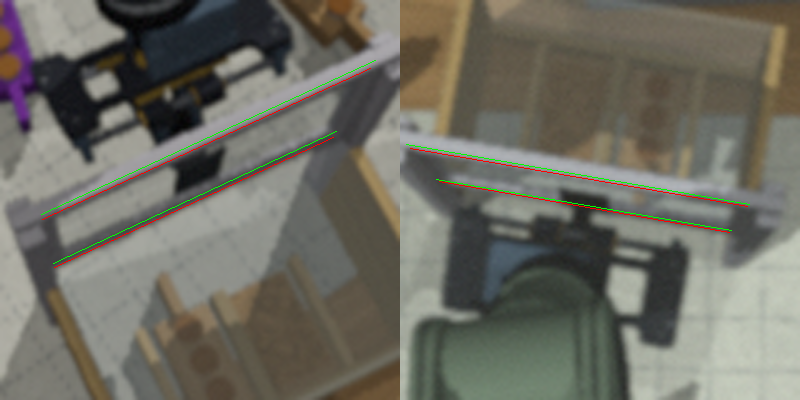

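The sash's top frame sits right under the cross-bar and its lower edge lies on the 140–155 mm lines (scene crop y≈265 to 135), so it is fully up. I release and back off.

```bash
python3 -m jog '0 0 0 0 0 0;0 0 0 0 0 0;0 0 0 0 0 0;0 0 0 0 0 0;0 0 0 0 0 0;0 0 0 0 0 0;-0.005 0 -0.03 0 0 0;-0.01 0 -0.08 0 0 0;-0.02 0 -0.13 0 0 0;-0.03 0 -0.18 0 0 0;-0.03 0 -0.18 0 0 0' 1 40
python3 - <<'E'
from h import *
s=state(); print(s['qpos'].round(1),s['ee_pos'].round(1),s['ee_rot'].round(1),s['force'].round(1))
lp=np.load('poses.npz')['lp']; print(lp)
out=[]
for n in("scene","top"):
    grab_frame(n); print(n,[(q,[(np.round(d['location'],1).tolist(),round(d['confidence'],2)) for d in tip_of(q,n)]) for q in("case","case_tab")])
R=tool(np.degrees(lp[2])-180,0); go([lp[0],lp[1],140],R)
E
```

```text
time_s: 9.22
ee_pos: [498.2, 31.1, 290.3]
ee_rot: [179.9, -21.2, -9.1]
force: [0.2, 0.5, 0.6]
gripper_width: 84.4
[ 5.600e+00 -1.000e-01  1.076e+02 -6.700e+00  5.220e+01  1.079e+02] [498.2  31.1 290.3] [179.9 -21.2  -9.1] [0.2 0.5 0.6]
[449.7086746  262.79795564   3.11842248]
scene [('case', [([313.3, 138.3], 0.8), ([228.3, 153.5], 0.77), ([310.4, 91.1], 0.69)]), ('case_tab', [([331.1, 155.5], 0.91), ([305.7, 73.8], 0.71), ([228.4, 173.8], 0.63)])]
top [('case', [([168.4, 214.0], 0.94), ([133.3, 261.8], 0.8), ([257.5, 251.1], 0.59)]), ('case_tab', [([266.4, 231.1], 0.78), ([169.4, 189.1], 0.72), ([128.0, 282.2], 0.6)])]
row [-0.2571 -0.4444  0.2074] [ 0.0182 -0.2269 -0.086 ] n>= 6.6
```

```bash
python3 -m jog '-0.2571 -0.4444 0.2074 0.018 -0.227 -0.086;-0.2571 -0.4444 0.2074 0.018 -0.227 -0.086;-0.2571 -0.4444 0.2074 0.018 -0.227 -0.086;-0.2571 -0.4444 0.2074 0.018 -0.227 -0.086;-0.2571 -0.4444 0.2074 0.018 -0.227 -0.086;-0.2571 -0.4444 0.2074 0.018 -0.227 -0.086;-0.2571 -0.4444 0.2074 0.018 -0.227 -0.086;-0.2571 -0.4444 0.2074 0.018 -0.227 -0.086;-0.2571 -0.4444 0.2074 0.018 -0.227 -0.086;-0.2571 -0.4444 0.2074 0.018 -0.227 -0.086' 1
python3 - <<'E'
from h import *
s=state(); print(s['qpos'].round(1),s['ee_pos'].round(1),s['ee_rot'].round(1))
lp=np.load('poses.npz')['lp']
R=tool(np.degrees(lp[2])-180,0); go([lp[0],lp[1],27],R)
f=grab_frame("top"); f=f[150:280,100:240,::-1]; a=cv2.resize(f,(400,371),interpolation=cv2.INTER_CUBIC)
f=grab_frame("scene"); f=f[70:200,260:400,::-1]; b=cv2.resize(f,(400,371),interpolation=cv2.INTER_CUBIC)
for im,n,o in((a,'top',(100,150)),(b,'scene',(260,70))):
    for L in([(47.5,-26,34),(47.5,26,34),(-47.5,26,34),(-47.5,-26,34),(47.5,-26,34)],[(-47.5,0,45),(-85.5,0,45)]): cv2.polylines(im,[np.int32((proj(n,loc(lp,L))-o)*400/140)],False,(0,0,255),1)
cv2.imwrite('pics/hov5.png',np.hstack([a,b]))
E
```

```text
time_s: 10.35
ee_pos: [450.1, 262.3, 139.7]
ee_rot: [179.9, 0.0, -1.3]
force: [0.4, 0.4, 0.1]
gripper_width: 91.1
[ 2.900e+01  1.830e+01  1.048e+02 -1.000e-01  5.700e+01  1.204e+02] [450.1 262.3 139.7] [179.9   0.   -1.3]
row [-0.0006 -0.0012  0.2255] [0.0007 0.0003 0.    ] n>= 2.7
```

View pics/hov5.png

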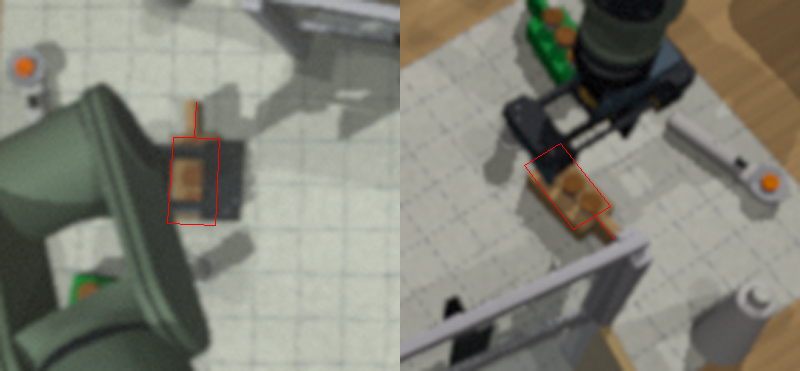

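The outline matches the case to about 5 mm in both crops: top, tab at (191,115); scene, block near (570,195). The jaw clearance is 19 mm a side, so I descend and grip.

```bash
python3 -m jog '0 -0.003 0.06 0 0 0;0 -0.005 0.12 0 0 0;0 -0.005 0.17 0 0 0;0 -0.005 0.21 0 0 0;0 -0.005 0.2255 0 0 0;0 -0.005 0.2255 0 0 0;0 -0.005 0.2255 0 0 0' && python3 -m jog '0 0 0 0 0 0;0 0 0 0 0 0;0 0 0 0 0 0;0 0 0 0 0 0;0 0 0 0 0 0;0 0 0 0 0 0;0 0 0 0 0 0;0 0 0 0 0 0' -1 30
python3 - <<'E'
from h import *
s=state(); print(s['qpos'].round(1),s['ee_pos'].round(1),s['ee_rot'].round(1))
cp=np.load('poses.npz')['cp']; y=np.degrees(cp[2]); P=loc(cp,[-102,46,0])[0]; print(P)
go([450,262,110],tool(y+90,0)); go([P[0]-30,P[1]+20,110],tool(y+180,0))
E
```

```text
time_s: 11.03
ee_pos: [451.6, 264.2, 28.8]
ee_rot: [-180.0, -0.1, -1.5]
force: [-0.2, 0.3, -0.6]
gripper_width: 91.7
time_s: 11.7
ee_pos: [451.5, 264.0, 29.0]
ee_rot: [-180.0, -0.1, -1.5]
force: [0.1, -2.4, 3.4]
gripper_width: 54.1
[ 2.910e+01  2.640e+01  1.118e+02 -1.000e-01  4.170e+01  1.206e+02] [451.5 264.   29. ] [-1.8e+02 -1.0e-01 -1.5e+00]
[497.47576027  78.86035803   0.        ]
row [-0.0026  0.004  -0.162 ] [ 8.000e-04 -1.200e-03 -9.167e-01] n>= 11.5
row [ 0.0407  0.3293 -0.162 ] [ 2.0000e-03 -4.0000e-04 -1.9167e+00] n>= 24.1
```

```bash
python3 -m jog '0 0 0 0 0 0;0 0 0 0 0 0;0 0 -0.03 0 0 0;0 0 -0.08 0 0 0;0 0 -0.13 0 0 0;0 0 -0.135 0 0 -0.05;0 0 -0.135 0 0 -0.11;0 0 -0.135 0 0 -0.18;0 0 -0.135 0 0 -0.25;0 0 -0.135 0 0 -0.32;0 0 -0.135 0 0 -0.39;0 0 -0.135 0 0 -0.46;0 0 -0.135 0 0 -0.53;0 0 -0.135 0 0 -0.6;0 0 -0.135 0 0 -0.67;0 0 -0.135 0 0 -0.74;0 0 -0.135 0 0 -0.81;0 0 -0.135 0 0 -0.87;0 0 -0.135 0 0 -0.91;0 0 -0.135 0 0 -0.9167' - 45
python3 - <<'E'
from h import *
s=state(); print(s['qpos'].round(1),s['ee_pos'].round(1),s['ee_rot'].round(1),s['force'])
cp=np.load('poses.npz')['cp']; y=np.degrees(cp[2]); P=loc(cp,[-110,46,0])[0]; print(P)
go([P[0],P[1],s['ee_pos'][2]],tool(y+180,0))
go([P[0],P[1],31],tool(y+180,0))
E
```

```text
time_s: 13.37
ee_pos: [450.9, 263.9, 95.7]
ee_rot: [180.0, 0.0, 81.1]
force: [0.9, 0.5, -2.8]
gripper_width: 53.6
[ 29.1  21.2 107.9  -0.   50.9  38. ] [450.9 263.9  95.7] [180.    0.   81.1] [ 0.89532023  0.54771299 -2.80529196]
[489.57332155  80.10593509   0.        ]
row [-3.512e-01  1.332e-01  1.000e-04] [ 3.000e-04  4.000e-04 -9.991e-01] n>= 12.6
row [-0.3512  0.1331  0.1296] [ 3.000e-04  4.000e-04 -9.991e-01] n>= 12.6
```

```bash
python3 -m jog '-0.012 0.005 0 0 0 -0.04;-0.036 0.014 0 0 0 -0.11;-0.06 0.023 0 0 0 -0.18;-0.085 0.032 0 0 0 -0.25;-0.11 0.042 0 0 0 -0.32;-0.137 0.052 0 0 0 -0.39;-0.162 0.061 0 0 0 -0.46;-0.186 0.07 0 0 0 -0.53;-0.21 0.08 0 0 0 -0.6;-0.235 0.089 0 0 0 -0.67;-0.26 0.098 0 0 0 -0.74;-0.285 0.108 0 0 0 -0.81;-0.31 0.117 0 0 0 -0.88;-0.33 0.125 0 0 0 -0.94;-0.345 0.131 0 0 0 -0.98;-0.3512 0.1332 0 0 0 -0.999;-0.3512 0.1332 0 0 0 -0.999;-0.3512 0.1332 0 0 0 -0.999'
python3 - <<'E'
from h import *
s=state(); print(s['qpos'].round(1),s['ee_pos'].round(1),s['ee_rot'].round(1),s['force'])
cp=np.load('poses.npz')['cp']; y=np.degrees(cp[2]); P=loc(cp,[-110,46,0])[0]
go([P[0],P[1],29.5],tool(y+180,0))
E
```

```text
time_s: 14.87
ee_pos: [489.4, 80.1, 95.5]
ee_rot: [180.0, 0.0, 170.9]
force: [-0.5, 0.3, -1.8]
gripper_width: 53.8
[  8.   19.2 111.3   0.   49.5 -72.9] [489.4  80.1  95.5] [180.    0.  170.9] [-0.4767388   0.3458357  -1.80624954]
row [-0.0003 -0.      0.1319] [ 0.      0.0001 -0.0016] n>= 1.6
```

```bash
python3 -m jog '0 0 0.03 0 0 0;0 0 0.06 0 0 0;0 0 0.09 0 0 0;0 0 0.11 0 0 0;0 0 0.122 0 0 0;0 0 0.13 0 0 0;0 0 0.132 0 0 0;0 0 0.132 0 0 0;0 0 0.132 0 0 0' && python3 -m jog '0 0 0 0 0 0;0 0 0 0 0 0;0 0 0 0 0 0;0 0 0 0 0 0;0.02 0 -0.04 0 0 0;0.06 0 -0.1 0 0 0;0.12 0 -0.16 0 0 0;0.2 0 -0.2 0 0 0;0.28 0 -0.22 0 0 0;0.32 0 -0.22 0 0 0;0.32 0 -0.22 0 0 0' 1
python3 - <<'E'
from h import *
s=state(); print(s['qpos'].round(1),s['ee_pos'].round(1),s['ee_rot'].round(1),s['force'].round(1))
for n in("scene","top"):
    f=grab_frame(n); print(n,[(q,[(np.round(d['location'],1).tolist(),round(d['confidence'],2)) for d in tip_of(q,n)]) for q in("case","case_tab")])
E
```

```text
time_s: 15.62
ee_pos: [490.0, 80.3, 30.0]
ee_rot: [180.0, 0.1, 170.9]
force: [0.9, -0.9, -1.8]
gripper_width: 53.5
time_s: 16.53
ee_pos: [326.9, 105.3, 140.2]
ee_rot: [180.0, -0.0, 171.0]
force: [-0.5, 0.0, -1.0]
gripper_width: 91.4
[ 15.9   3.  125.1   0.   51.9 -65.1] [326.9 105.3 140.2] [180.  -0. 171.] [-0.5  0.  -1. ]
scene [('case', [([227.6, 156.7], 0.81), ([276.8, 171.3], 0.72), ([310.8, 89.9], 0.64)]), ('case_tab', [([306.0, 71.5], 0.92), ([230.3, 172.5], 0.82), ([263.7, 157.8], 0.69)])]
top [('case', [([135.0, 260.5], 0.89), ([258.3, 252.7], 0.8), ([225.0, 208.0], 0.57)]), ('case_tab', [([226.2, 224.0], 0.9), ([266.2, 227.7], 0.85), ([128.8, 283.3], 0.79)])]
```

```bash
cat >> h.py <<'E'
D=[(18.35,89.7,72.04,574.6,235.2),(18.3,104.8,57.0,520.9,139.7),(26.4,111.8,41.7,523,29),(21.2,107.9,50.9,522.5,95.7),(19.2,111.3,49.5,495.9,95.5),(3,125.1,51.9,343.4,140.2),(8.3,111.2,40.7,543.2,205.3),(-.1,107.6,52.2,499.2,290.3)]
def fk(p,q2,q3,q5):
    a,d,L1,L2,o,Lt=p; q2,q3,q5=np.radians([q2,q3,q5]); return np.array([a+L1*np.sin(q2)+L2*np.sin(q2+q3-o)+Lt*np.sin(q2+q3+q5),d+L1*np.cos(q2)+L2*np.cos(q2+q3-o)+Lt*np.cos(q2+q3+q5)])
KP=least_squares(lambda p:np.ravel([fk(p,*t[:3])-t[3:] for t in D]),[50,350,400,400,0,250])
def ik(r,z,tilt): # in-plane: q2,q3,q5
    f=least_squares(lambda q:np.r_[fk(KP.x,q[0],q[1],180-tilt-q[0]-q[1])-[r,z]],[20,100]); q=f.x; return np.round([*q,180-tilt-q.sum(),np.abs(f.fun).max()],1)
E
python3 - <<'E'
from h import *
print(KP.x.round(2),np.abs(KP.fun).max())
for r,z,ts in((420,27,(0,10,20,30,40)),(500,27,(0,20,30,40)),(560,30,(20,40,55)),(600,30,(40,50,55,60))):
    for t in ts: print(r,z,t,ik(r,z,t))
ob=[(n,l,uv) for l,a,b in[((0,0,0),(276.8,171.3),(225,208)),((-70,0,25),(263.7,157.8),(226.2,224))] for n,uv in(('scene',a),('top',b))]
s,f=fitpose(ob,[490,80,-.15]); print(s,f.tolist()); 
cp=np.load('poses.npz')['cp']; out=[]
for n,(x0,y0) in(('scene',(225,120)),('top',(190,160))):
    x=cv2.resize(grab_frame(n)[y0:y0+100,x0:x0+100,::-1],(400,400),interpolation=cv2.INTER_CUBIC)
    for po,c in((s,(0,0,255)),((489.7,80.3,np.radians(-9.1)),(0,255,0))):
        for L in([(47.5,-26,34),(47.5,26,34),(-47.5,26,34),(-47.5,-26,34),(47.5,-26,34)],[(-47.5,0,45),(-85.5,0,45)]): cv2.polylines(x,[np.int32((proj(n,loc(po,L))-[x0,y0])*4)],False,c,1)
    out.append(x)
cv2.imwrite('pics/st6.png',np.hstack(out))
E
```

```text
[-2.4800e+00  1.4318e+02  5.9392e+02  4.1939e+02 -6.0000e-02  3.1831e+02] 1.0012588484254366
420 27 0 [ 19.8 125.1  35.1   0. ]
420 27 10 [ 16.8 132.1  21.    0. ]
420 27 20 [ 15.4 139.5   5.    0. ]
420 27 30 [ 16.8 147.3 -14.    0. ]
420 27 40 [ 23.  155.6 -38.6   0. ]
500 27 0 [ 25.  114.9  40.1   0. ]
500 27 20 [ 20.2 129.8  10.    0. ]
500 27 30 [ 20.5 137.4  -7.9   0. ]
500 27 40 [ 23.9 145.  -28.8   0. ]
560 30 20 [ 23.5 122.1  14.5   0. ]
560 30 40 [ 25.3 137.1 -22.4   0. ]
560 30 55 [ 34.9 147.  -56.9   0. ]
600 30 40 [ 26.9 131.9 -18.8   0. ]
600 30 50 [ 31.2 138.5 -39.8   0. ]
600 30 55 [ 34.6 141.5 -51.1   0. ]
600 30 60 [ 38.8 144.1 -62.9   0. ]
[4.73621544e+02 8.61698543e+01 1.38344886e-01] [1.3, 1.9, -0.1, -0.9, -0.2, -2.2, 0.6, 4.8]
```

View pics/st6.png

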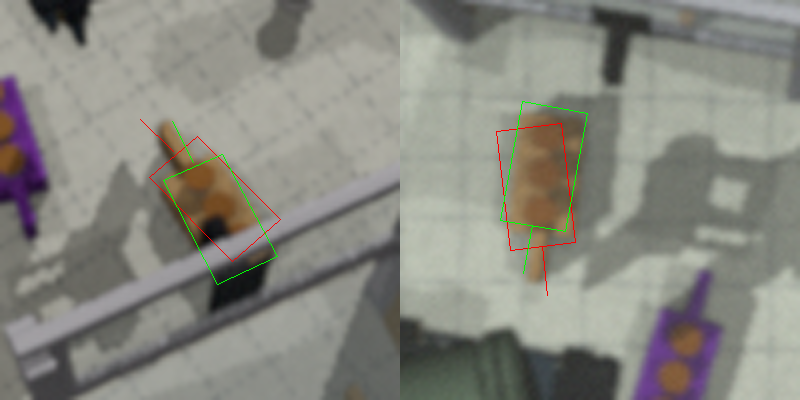

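The picture shows the case upright before the left bay, with its tab towards the robot: top crop, tab end (536,281), spools at (540,130), (542,170), (543,208). It is turned a few degrees from the cabinet's axis. The kinematic fit says tilts over about 25° at the bay need the flipped wrist (q4≈180), so I build a full model to check that and the case pose.

```bash
cat >> h.py <<'E'
def FK(q):
    a,d,L1,L2,o,Lt=KP.x; q=np.radians(np.asarray(q,float)); r=a+L1*np.sin(q[1])+L2*np.sin(q[1]+q[2]-o); z=d+L1*np.cos(q[1])+L2*np.cos(q[1]+q[2]-o)
    Rz=Ro.from_euler('z',q[0]); R=Rz*Ro.from_euler('y',q[1]+q[2])*Ro.from_euler('z',q[3])*Ro.from_euler('y',q[4])*Ro.from_euler('z',q[5])
    R=R*Ro.from_euler('z',SP,degrees=True)
    return Rz.apply([r,0,z])+Lt*R.as_matrix()[:,2],R
SP=0
LO=np.array([-177.97,-48.28,12.27,-77.06,2.81,-146.56]);HI=np.array([177.97,115.42,149.76,257.06,150.46,146.56])
def IK(p,R,q0):
    def e(q): P,Q=FK(q); return np.r_[(P-p)/5,(Q.inv()*R).as_rotvec()*50]
    f=least_squares(e,np.clip(q0,LO+.1,HI-.1),bounds=(LO,HI),x_scale=10); return f.x.round(1),np.abs(f.fun).max().round(2)
E
python3 - <<'E'
from h import *
import h
for q,p,e in(([15.9,3,125.1,0,51.9,-65.1],[326.9,105.3,140.2],[180,0,171]),([-.2,2.8,134.6,-31.7,9.9,128.6],[467.9,-18.3,148.5],[179.8,-34.4,-9]),([4.3,18.5,126.8,-45.2,8.5,146.5],[554.1,20,70.7],[-179.6,-29.2,-9])):
    P,Q=FK(q); d=(Q.inv()*Ro.from_euler('xyz',e,degrees=True)).as_rotvec(degrees=True); print((P-p).round(1),d.round(1))
for u in((225,192.5),(225.5,202.5),(225.75,212)): print('spool',onz('top',u,50).round(1))
print('tab',onz('top',(224,230.2),45).round(1))
for u in((225+200/4,120+178/4),(225+218/4,120+207/4)): print('scene spool',onz('scene',u,50).round(1))
print('scene tab',onz('scene',(225+164/4,120+123/4),45).round(1))
E
```

```text
[  3.2 -11.3   0.5] [-0.  0. 90.]
[  2.2 -12.1   1.1] [ 0.1 -0.1 90. ]
[  3.4 -11.6   0.1] [ 0.  -0.1 90. ]
spool [517.4  82.9  50. ]
spool [486.2  80.6  50. ]
spool [456.6  79.2  50. ]
tab [400.1  83.7  45. ]
scene spool [458.   82.7  50. ]
scene spool [485.5  80.3  50. ]
scene tab [402.1  87.6  45. ]
```

```bash
sed -i 's/^SP=0/SP=90/; s/Rz.apply(\[r,0,z\])/Rz.apply([r,11.7,z])/' h.py; python3 - <<'E'
from h import *
for q,p,e in(([15.9,3,125.1,0,51.9,-65.1],[326.9,105.3,140.2],[180,0,171]),([4.3,18.5,126.8,-45.2,8.5,146.5],[554.1,20,70.7],[-179.6,-29.2,-9])):
    P,Q=FK(q); d=(Q.inv()*Ro.from_euler('xyz',e,degrees=True)).as_rotvec(degrees=True); print((P-p).round(1),d.round(1))
cp=np.load('poses.npz')['cp']; y=np.degrees(cp[2]); g=np.array([409,85,27.]); R=tool(y,12,True); z=R.as_matrix()[:,2]
q0=state()['qpos']
print(IK(g-3*z,R,q0)); go(g-80*z,R); go(g-3*z,R)
for gx in(-160,-100,-65): print(gx,IK(loc(cp,[gx,40,27])[0]-3*z,R,q0))
print('grip local',(Ro.from_euler('z',-cp[2]).apply(g-[*cp[:2],0])).round(1))
# flipped branch feasibility, t=40
R=tool(y,40); z=R.as_matrix()[:,2]
for gx in(-70,-15,-8): print('flip',gx,IK(loc(cp,[gx,40,27])[0]-3*z,R,[3,25,140,180,25,-90]))
E
```

```text
[ 0.  -0.   0.5] [0. 0. 0.]
[2.5 0.1 0.1] [-0.  -0.1  0. ]
(array([ 13.7,  16.2, 133.2, -13.5,  20.1, -55.2]), np.float64(0.0))
row [-0.124  -0.0163  0.0686] [-1.000e-04 -1.327e-01 -2.100e-03] n>= 1.7
row [-0.1558 -0.0162  0.2192] [-1.000e-04 -1.327e-01 -2.100e-03] n>= 3.2
-160 (array([ 12.2,  18. , 129.7, -11.8,  21.5, -58.3]), np.float64(0.0))
-100 (array([  9.3,  21.6, 122.8,  -9.1,  24.5, -63.8]), np.float64(0.0))
-65 (array([  8. ,  23.7, 118.6,  -7.8,  26.5, -66.4]), np.float64(0.0))
grip local [-190.4   38.3   27. ]
flip -70 (array([  15.2,   24.8,  139.2,  216.7,   26.1, -104.8]), np.float64(0.0))
flip -15 (array([  11.9,   26.7,  132.7,  217.9,   21.8, -109.6]), np.float64(0.0))
flip -8 (array([  11.5,   27. ,  131.9,  218.2,   21.3, -110.3]), np.float64(0.0))
```

```bash
python3 -m jog '-0.124 -0.0163 0.0686 0 -0.133 -0.002;-0.124 -0.0163 0.0686 0 -0.133 -0.002;-0.124 -0.0163 0.0686 0 -0.133 -0.002;-0.124 -0.0163 0.0686 0 -0.133 -0.002;-0.135 -0.0163 0.12 0 -0.133 -0.002;-0.145 -0.0163 0.17 0 -0.133 -0.002;-0.153 -0.0163 0.205 0 -0.133 -0.002;-0.1558 -0.0163 0.219 0 -0.133 -0.002;-0.1558 -0.0163 0.219 0 -0.133 -0.002;-0.1558 -0.0163 0.219 0 -0.133 -0.002' 1 && python3 -m jog '0 0 0 0 0 0;0 0 0 0 0 0;0 0 0 0 0 0;0 0 0 0 0 0;0 0 0 0 0 0;0 0 0 0 0 0;0 0 0 0 0 0;0 0 0 0 0 0;0 0 0 0 0 0;0 0 0 0 0 0;0 0 0 0 0 0;0 0 0 0 0 0;0 0 0 0 0 0;0 0 0 0 0 0;0 0 0 0 0 0' -1 30
python3 - <<'E'
from h import *
s=state(); print(s['qpos'].round(1),s['ee_pos'].round(1),s['ee_rot'].round(1),s['force'].round(1))
cp=np.load('poses.npz')['cp']; y=np.degrees(cp[2]); R=tool(y,12,True); z=R.as_matrix()[:,2]
g=s['ee_pos']+3*z; l=Ro.from_euler('z',-cp[2]).apply(g-[*cp[:2],0]); print('local',l.round(1))
go(loc(cp,[-65,40,g[2]])[0]-3*z,R)
E
```

```text
time_s: 17.77
ee_pos: [408.7, 85.1, 30.5]
ee_rot: [-180.0, 12.0, 171.0]
force: [0.1, 0.2, 0.6]
gripper_width: 90.8
time_s: 19.02
ee_pos: [408.7, 85.1, 30.5]
ee_rot: [-180.0, 12.0, 171.0]
force: [0.4, -1.4, -0.8]
gripper_width: 11.8
[ 13.6  16.2 133.  -13.5  20.2 -55.1] [408.7  85.1  30.5] [-180.   12.  171.] [ 0.4 -1.4 -0.8]
local [-190.1   38.3   27.5]
row [-0.2446  0.0035  0.052 ] [-0.0003  0.0001 -0.0004] n>= 3.0
```

```bash
python3 -m jog '-0.01 0 0.002 0 0 0;-0.03 0 0.0064 0 0 0;-0.05 0.001 0.0106 0 0 0;-0.07 0.001 0.0149 0 0 0;-0.09 0.0015 0.0191 0 0 0;-0.11 0.0015 0.0234 0 0 0;-0.13 0.002 0.0276 0 0 0;-0.15 0.002 0.0319 0 0 0;-0.17 0.0025 0.0361 0 0 0;-0.19 0.003 0.0404 0 0 0;-0.21 0.003 0.0446 0 0 0;-0.225 0.0035 0.0478 0 0 0;-0.237 0.0035 0.0504 0 0 0;-0.2446 0.0035 0.052 0 0 0;-0.2446 0.0035 0.052 0 0 0;-0.2446 0.0035 0.052 0 0 0'
python3 - <<'E'
from h import *
s=state(); print(s['qpos'].round(1),s['ee_pos'].round(1),s['ee_rot'].round(1),s['force'].round(1),s['torque'].round(2))
cp=np.load('poses.npz')['cp']; out=[]; 
g=s['ee_pos']+3*Ro.from_euler('xyz',s['ee_rot'],degrees=True).as_matrix()[:,2]
K=(g[0],g[1],cp[2]); k=loc(K,[77,0,0])[0]; k=(k[0],k[1],cp[2])
for n,(x0,y0) in(('scene',(235,135)),('top',(195,110))):
    x=cv2.resize(grab_frame(n)[y0:y0+110,x0:x0+110,::-1],(400,400),interpolation=cv2.INTER_CUBIC)
    x=np.clip(x*1.4,0,255).astype(np.uint8)
    for po,c,LL in((k,(0,255,0),([(47.5,-26,34),(47.5,26,34),(-47.5,26,34),(-47.5,-26,34),(47.5,-26,34)],[(-47.5,0,45),(-85.5,0,45)])),(cp,(0,0,255),([(50,7,30),(160,7,30)],[(50,73,30),(160,73,30)]))):
        for L in LL: cv2.polylines(x,[np.int32((proj(n,loc(po,L))-[x0,y0])*400/110)],False,c,1)
    out.append(x)
cv2.imwrite('pics/in7.png',np.hstack(out))
E
```

```text
time_s: 20.35
ee_pos: [532.3, 67.2, 30.3]
ee_rot: [-180.0, 12.0, 171.0]
force: [0.7, -1.4, -2.6]
gripper_width: 11.4
[  8.   23.8 118.4  -7.9  26.6 -66.3] [532.3  67.2  30.3] [-180.   12.  171.] [ 0.7 -1.4 -2.6] [ 0.12  0.2  -0.03]
```

View pics/in7.png

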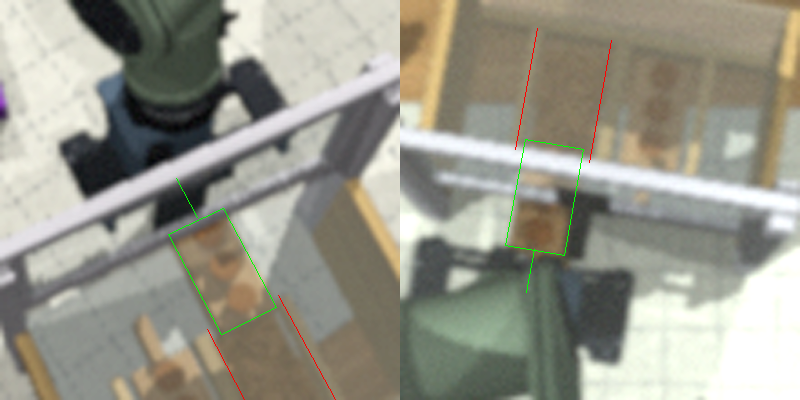

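The green model lies on the real case in both views (scene crop block about (222,270)). It is square to the cabinet and its nose is entering the left bay between the red rail lines. Next I release, back off and prepare the wrist flip.

```bash
cat >> h.py <<'E'
def rows(Q):  # joint waypoints -> rows from the present pose
    s=state(); R0=Ro.from_euler('xyz',s['ee_rot'],degrees=True); o=[]
    for q in Q:
        P,R=FK(q); o.append(np.r_[R0.inv().apply(P-s['ee_pos'])/500,(R0.inv()*R).as_rotvec()/(np.pi/2)])
    print(';'.join(' '.join(f'{v:.3f}'.rstrip('0').rstrip('.') or '0' for v in r) for r in o)); print('max',np.abs(o).max().round(2))
def seg(a,b,n): return [np.array(a)+(np.array(b)-a)*k/n for k in range(1,n+1)]
E
python3 -m jog '0 0 0 0 0 0;0 0 0 0 0 0;0 0 0 0 0 0;0 0 0 0 0 0;0 0 -0.02 0 0 0;0 0 -0.06 0 0 0;0 0 -0.11 0 0 0;0 0 -0.16 0 0 0;0 0 -0.2 0 0 0;0 0 -0.2 0 0 0' 0
python3 - <<'E'
from h import *
q=state()['qpos']; print(q.round(1),state()['ee_pos'].round(),state()['gripper_width'])
cp=np.load('poses.npz')['cp']; y=np.degrees(cp[2]); R=tool(y,40); z=R.as_matrix()[:,2]
for b in(3,90): print(b,IK(loc(cp,[-65,41,28])[0]-b*z,R,[13,20,140,217,26,-105]))
B=np.array([10,-20,130,-8,25,-66.]);
for q4 in(-8,50,100,150,215): print(q4,FK([10,-20,130,q4,25,-80])[0].round())
Q=seg(q,B,12); print([FK(k)[0].round().tolist() for k in Q[::3]]); rows(Q+[B]*2)
E
```

```text
time_s: 21.28
ee_pos: [513.2, 71.1, 133.1]
ee_rot: [179.9, 12.4, 171.0]
force: [1.1, 0.4, 0.8]
gripper_width: 45.4
[  8.8  13.7 114.2  -5.7  40.3 -68.3] [513.  71. 133.] 45.393316166567
3 (array([  15. ,   24.8,  138.5,  217.2,   25.5, -105.7]), np.float64(0.0))
90 (array([  19.4,   12.2,  140.4,  243.9,   19.9, -130. ]), np.float64(0.0))
-8 [400.  63. 312.]
50 [395. 186. 356.]
100 [427. 222. 459.]
150 [469. 163. 546.]
215 [492.  20. 540.]
[[508.0, 71.0, 151.0], [485.0, 70.0, 202.0], [457.0, 68.0, 248.0], [424.0, 65.0, 288.0]]
0.002 -0.002 -0.038 -0.009 -0.029 0;0.008 -0.005 -0.075 -0.019 -0.059 0.001;0.016 -0.008 -0.112 -0.028 -0.088 0.001;0.024 -0.011 -0.147 -0.038 -0.118 0.002;0.035 -0.015 -0.182 -0.047 -0.147 0.002;0.046 -0.019 -0.216 -0.057 -0.176 0.002;0.059 -0.024 -0.249 -0.067 -0.205 0.003;0.073 -0.028 -0.281 -0.077 -0.235 0.003;0.088 -0.033 -0.311 -0.087 -0.264 0.003;0.104 -0.039 -0.341 -0.097 -0.293 0.003;0.121 -0.044 -0.369 -0.107 -0.322 0.004;0.139 -0.05 -0.396 -0.118 -0.351 0.004;0.139 -0.05 -0.396 -0.118 -0.351 0.004;0.139 -0.05 -0.396 -0.118 -0.351 0.004
max 0.4
```

```bash
python3 -m jog '0.002 -0.002 -0.038 -0.009 -0.029 0;0.008 -0.005 -0.075 -0.019 -0.059 0.001;0.016 -0.008 -0.112 -0.028 -0.088 0.001;0.024 -0.011 -0.147 -0.038 -0.118 0.002;0.035 -0.015 -0.182 -0.047 -0.147 0.002;0.046 -0.019 -0.216 -0.057 -0.176 0.002;0.059 -0.024 -0.249 -0.067 -0.205 0.003;0.073 -0.028 -0.281 -0.077 -0.235 0.003;0.088 -0.033 -0.311 -0.087 -0.264 0.003;0.104 -0.039 -0.341 -0.097 -0.293 0.003;0.121 -0.044 -0.369 -0.107 -0.322 0.004;0.139 -0.05 -0.396 -0.118 -0.351 0.004;0.139 -0.05 -0.396 -0.118 -0.351 0.004;0.139 -0.05 -0.396 -0.118 -0.351 0.004'
python3 - <<'E'
from h import *
q=state()['qpos']; print(q.round(1),state()['ee_pos'].round())
rows(seg(q,[10,-20,130,75,25,-78],9))
E
```

```text
time_s: 22.45
ee_pos: [399.3, 63.1, 311.4]
ee_rot: [166.7, 43.8, 166.5]
force: [-0.3, -0.1, 0.4]
gripper_width: 45.4
[  9.9 -20.  129.7  -7.7  25.2 -66.3] [399.  63. 311.]
0.009 0.042 -0.001 -0.04 0.017 0.078;0.018 0.085 -0.006 -0.08 0.033 0.156;0.021 0.127 -0.013 -0.121 0.048 0.234;0.017 0.169 -0.022 -0.161 0.063 0.312;0.007 0.209 -0.035 -0.202 0.076 0.39;-0.009 0.247 -0.049 -0.242 0.088 0.469;-0.031 0.28 -0.064 -0.283 0.099 0.548;-0.057 0.309 -0.081 -0.323 0.109 0.627;-0.088 0.332 -0.099 -0.362 0.118 0.706
max 0.71
```

```bash
python3 -m jog '0.009 0.042 -0.001 -0.04 0.017 0.078;0.018 0.085 -0.006 -0.08 0.033 0.156;0.021 0.127 -0.013 -0.121 0.048 0.234;0.017 0.169 -0.022 -0.161 0.063 0.312;0.007 0.209 -0.035 -0.202 0.076 0.39;-0.009 0.247 -0.049 -0.242 0.088 0.469;-0.031 0.28 -0.064 -0.283 0.099 0.548;-0.057 0.309 -0.081 -0.323 0.109 0.627;-0.088 0.332 -0.099 -0.362 0.118 0.706;-0.088 0.332 -0.099 -0.362 0.118 0.706;-0.088 0.332 -0.099 -0.362 0.118 0.706'
python3 - <<'E'
from h import *
q=state()['qpos']; print(q.round(1),state()['ee_pos'].round())
rows(seg(q,[12,-15,132,155,25,-90],9))
E
```

```text
time_s: 23.37
ee_pos: [408.6, 215.8, 403.8]
ee_rot: [114.5, -6.7, 123.6]
force: [-1.1, 0.1, -1.2]
gripper_width: 45.5
[ 10.6 -19.7 129.4  74.3  24.5 -76.8] [409. 216. 404.]
0.01 0.037 0.01 -0.032 0.011 0.077;0.01 0.065 0.015 -0.064 0.02 0.155;0.005 0.094 0.019 -0.095 0.026 0.233;-0.006 0.12 0.021 -0.127 0.031 0.31;-0.024 0.145 0.021 -0.159 0.032 0.388;-0.047 0.165 0.021 -0.191 0.032 0.466;-0.074 0.182 0.019 -0.223 0.029 0.544;-0.106 0.194 0.017 -0.255 0.023 0.622;-0.142 0.2 0.013 -0.287 0.015 0.7
max 0.7
```

The flip tracks the model, so I continue.

```bash
python3 -m jog '0.01 0.037 0.01 -0.032 0.011 0.077;0.01 0.065 0.015 -0.064 0.02 0.155;0.005 0.094 0.019 -0.095 0.026 0.233;-0.006 0.12 0.021 -0.127 0.031 0.31;-0.024 0.145 0.021 -0.159 0.032 0.388;-0.047 0.165 0.021 -0.191 0.032 0.466;-0.074 0.182 0.019 -0.223 0.029 0.544;-0.106 0.194 0.017 -0.255 0.023 0.622;-0.142 0.2 0.013 -0.287 0.015 0.7;-0.142 0.2 0.013 -0.287 0.015 0.7;-0.142 0.2 0.013 -0.287 0.015 0.7'
python3 - <<'E'
from h import *
q=state()['qpos']; print(q.round(1),state()['ee_pos'].round(),state()['ee_rot'].round(1))
cp=np.load('poses.npz')['cp']; y=np.degrees(cp[2]); R=tool(y,42); z=R.as_matrix()[:,2]; X=R.as_matrix()[:,0]
g=loc(cp,[-68,41,28])[0]
for b in(3,70): print(b,IK(g-b*z,R,[13,20,140,217,26,-105]))
A=IK(g-70*z,R,[13,20,140,217,26,-105])[0]
Q=seg(q,A,16)
for k in Q: P,Rr=FK(k); t=Rr.as_matrix()[:,2]; print((P+22*t).round().tolist(),end=' ')
print(); rows(Q[:9]); rows(Q)
E
```

```text
time_s: 24.28
ee_pos: [494.0, 174.9, 481.2]
ee_rot: [101.3, -67.6, 101.8]
force: [-0.1, 0.9, -0.4]
gripper_width: 45.8
[ 12.3 -14.7 131.1 155.1  24.1 -89.8] [494. 175. 481.] [101.3 -67.6 101.8]
3 (array([  15.8,   25.6,  140.2,  214.5,   29.6, -102. ]), np.float64(0.0))
70 (array([  19.5,   16. ,  142.2,  229.7,   24.7, -115.1]), np.float64(0.0))
[528.0, 181.0, 462.0] [538.0, 177.0, 438.0] [546.0, 172.0, 413.0] [553.0, 167.0, 387.0] [558.0, 161.0, 361.0] [562.0, 155.0, 334.0] [564.0, 149.0, 306.0] [564.0, 142.0, 278.0] [563.0, 134.0, 250.0] [559.0, 127.0, 222.0] [554.0, 119.0, 194.0] [547.0, 110.0, 167.0] [537.0, 102.0, 140.0] [526.0, 93.0, 113.0] [513.0, 83.0, 88.0] [499.0, 74.0, 64.0] 
-0.035 0 0.027 -0.006 -0.025 0.034;-0.082 -0.003 0.045 -0.013 -0.051 0.066;-0.131 -0.008 0.06 -0.022 -0.079 0.098;-0.181 -0.013 0.073 -0.031 -0.107 0.128;-0.233 -0.02 0.083 -0.042 -0.138 0.157;-0.286 -0.027 0.09 -0.054 -0.169 0.185;-0.34 -0.035 0.094 -0.066 -0.202 0.212;-0.394 -0.044 0.094 -0.08 -0.235 0.237;-0.449 -0.054 0.091 -0.095 -0.27 0.26
max 0.45
-0.035 0 0.027 -0.006 -0.025 0.034;-0.082 -0.003 0.045 -0.013 -0.051 0.066;-0.131 -0.008 0.06 -0.022 -0.079 0.098;-0.181 -0.013 0.073 -0.031 -0.107 0.128;-0.233 -0.02 0.083 -0.042 -0.138 0.157;-0.286 -0.027 0.09 -0.054 -0.169 0.185;-0.34 -0.035 0.094 -0.066 -0.202 0.212;-0.394 -0.044 0.094 -0.08 -0.235 0.237;-0.449 -0.054 0.091 -0.095 -0.27 0.26;-0.504 -0.065 0.084 -0.11 -0.305 0.282;-0.558 -0.076 0.073 -0.127 -0.342 0.303;-0.612 -0.088 0.059 -0.145 -0.379 0.322;-0.665 -0.101 0.042 -0.164 -0.417 0.34;-0.716 -0.114 0.02 -0.183 -0.455 0.356;-0.766 -0.127 -0.005 -0.204 -0.494 0.37;-0.814 -0.14 -0.033 -0.225 -0.533 0.383
max 0.81
```

```bash
python3 - <<'E'
from h import *
q=state()['qpos']
A=np.array([19.5,16,142.2,229.7,24.7,-115.1])
M=np.array([17,-14,146,200,25,-102])
Q=seg(q,M,8)+seg(M,A,10)
for k in Q: P,Rr=FK(k); t=Rr.as_matrix()[:,2]; print((P+22*t).round().tolist(),end=' ')
print(); rows(Q)
E
```

```text
[514.0, 177.0, 466.0] [509.0, 168.0, 447.0] [503.0, 159.0, 427.0] [497.0, 148.0, 406.0] [489.0, 137.0, 384.0] [481.0, 126.0, 362.0] [471.0, 114.0, 339.0] [459.0, 101.0, 315.0] [469.0, 99.0, 292.0] [479.0, 97.0, 269.0] [486.0, 95.0, 244.0] [493.0, 93.0, 219.0] [497.0, 90.0, 194.0] [501.0, 88.0, 168.0] [502.0, 84.0, 142.0] [503.0, 81.0, 116.0] [501.0, 78.0, 90.0] [499.0, 74.0, 64.0] 
-0.028 -0.001 -0.004 -0.012 -0.017 0.043;-0.068 -0.004 -0.016 -0.025 -0.035 0.084;-0.11 -0.008 -0.03 -0.039 -0.055 0.125;-0.153 -0.012 -0.047 -0.055 -0.077 0.165;-0.199 -0.016 -0.065 -0.071 -0.1 0.203;-0.246 -0.02 -0.087 -0.089 -0.125 0.24;-0.293 -0.025 -0.11 -0.108 -0.15 0.276;-0.342 -0.03 -0.137 -0.128 -0.178 0.311;-0.386 -0.036 -0.115 -0.135 -0.212 0.322;-0.43 -0.044 -0.095 -0.144 -0.246 0.333;-0.476 -0.052 -0.078 -0.152 -0.281 0.343;-0.523 -0.062 -0.063 -0.162 -0.316 0.351;-0.57 -0.073 -0.051 -0.171 -0.352 0.359;-0.619 -0.084 -0.042 -0.181 -0.388 0.366;-0.667 -0.097 -0.035 -0.192 -0.424 0.372;-0.716 -0.111 -0.032 -0.202 -0.46 0.376;-0.765 -0.125 -0.031 -0.214 -0.496 0.38;-0.814 -0.14 -0.033 -0.225 -0.533 0.383
max 0.81
```

```bash
python3 -m jog '-0.028 -0.001 -0.004 -0.012 -0.017 0.043;-0.068 -0.004 -0.016 -0.025 -0.035 0.084;-0.11 -0.008 -0.03 -0.039 -0.055 0.125;-0.153 -0.012 -0.047 -0.055 -0.077 0.165;-0.199 -0.016 -0.065 -0.071 -0.1 0.203;-0.246 -0.02 -0.087 -0.089 -0.125 0.24;-0.293 -0.025 -0.11 -0.108 -0.15 0.276;-0.342 -0.03 -0.137 -0.128 -0.178 0.311;-0.386 -0.036 -0.115 -0.135 -0.212 0.322;-0.43 -0.044 -0.095 -0.144 -0.246 0.333;-0.476 -0.052 -0.078 -0.152 -0.281 0.343;-0.523 -0.062 -0.063 -0.162 -0.316 0.351;-0.57 -0.073 -0.051 -0.171 -0.352 0.359;-0.619 -0.084 -0.042 -0.181 -0.388 0.366;-0.667 -0.097 -0.035 -0.192 -0.424 0.372;-0.716 -0.111 -0.032 -0.202 -0.46 0.376;-0.765 -0.125 -0.031 -0.214 -0.496 0.38;-0.814 -0.14 -0.033 -0.225 -0.533 0.383;-0.814 -0.14 -0.033 -0.225 -0.533 0.383;-0.814 -0.14 -0.033 -0.225 -0.533 0.383'
python3 - <<'E'
from h import *
s=state(); print(s['qpos'].round(1),s['ee_pos'].round(),s['ee_rot'].round(1))
cp=np.load('poses.npz')['cp']; y=np.degrees(cp[2]); R=tool(y,42); z=R.as_matrix()[:,2]
go(loc(cp,[-68,40.5,28])[0]-3*z,R)
E
```

```text
time_s: 25.95
ee_pos: [485.0, 76.7, 79.2]
ee_rot: [179.9, -42.0, -8.6]
force: [-1.2, -1.0, -0.2]
gripper_width: 45.6
[  19.2   16.2  141.8  229.5   24.5 -115.3] [485.  77.  79.] [179.9 -42.   -8.6]
row [-1.000e-04  3.000e-03  1.317e-01] [-0.0007  0.0001  0.0025] n>= 1.6
```

```bash
python3 -m jog '0 0.003 0.05 0 0 0;0.003 0.003 0.1 0 0 0;0.006 0.003 0.13 0 0 0.0025;0.006 0.003 0.13 0 0 0.0025;0.006 0.003 0.13 0 0 0.0025' && python3 -m jog '0 0 0 0 0 0;0 0 0 0 0 0;0 0 0 0 0 0;0 0 0 0 0 0;0 0 0 0 0 0;0 0 0 0 0 0;0 0 0 0 0 0;0 0 0 0 0 0;0 0 0 0 0 0' -1 35
python3 - <<'E'
from h import *
s=state(); print(s['qpos'].round(1),s['ee_pos'].round(),s['ee_rot'].round(1),s['force'].round(1))
cp=np.load('poses.npz')['cp']; y=np.degrees(cp[2]); R=tool(y,42); z=R.as_matrix()[:,2]
g=s['ee_pos']+3*z; print(Ro.from_euler('z',-cp[2]).apply(g-[*cp[:2],0]).round(1))
go(loc(cp,[-16,40,g[2]])[0]-3*z,R)
E
```

```text
time_s: 26.37
ee_pos: [530.1, 68.1, 33.6]
ee_rot: [-179.9, -42.1, -8.9]
force: [0.3, -0.1, -0.6]
gripper_width: 45.5
time_s: 27.12
ee_pos: [530.1, 68.2, 34.0]
ee_rot: [-179.9, -42.1, -8.9]
force: [-3.7, 0.6, 6.0]
gripper_width: 11.7
[  15.3   25.2  139.6  214.7   28.8 -102.8] [530.  68.  34.] [-179.9  -42.1   -8.9] [-3.7  0.6  6. ]
[-66.1  40.5  31.8]
row [0.0743 0.0012 0.0672] [-0.0012 -0.0013  0.0004] n>= 1.2
```

```bash
python3 -m jog '0.008 0 0.007 0 0 0;0.018 0 0.0163 0 0 0;0.028 0.001 0.0253 0 0 0;0.038 0.001 0.0344 0 0 0;0.048 0.001 0.0434 0 0 0;0.058 0.001 0.0525 0 0 0;0.067 0.001 0.0606 0 0 0;0.0743 0.001 0.0672 0 0 0;0.0743 0.001 0.0672 0 0 0;0.0743 0.001 0.0672 0 0 0'
python3 - <<'E'
from h import *
s=state(); print(s['qpos'].round(1),s['ee_pos'].round(),s['ee_rot'].round(1),s['force'].round(1))
cp=np.load('poses.npz')['cp']; y=np.degrees(cp[2]); R=tool(y,42); z=R.as_matrix()[:,2]; X=R.as_matrix()[:,0]
l=lambda p:Ro.from_euler('z',-cp[2]).apply(p-[*cp[:2],0]).round(1)
print(l(s['ee_pos']+3*z))
for n in("scene","top"):
    f=grab_frame(n); print(n,[(q,[(np.round(d['location'],1).tolist(),round(d['confidence'],2)) for d in tip_of(q,n)][:4]) for q in("case","liner","stored")])
    if n=="scene": x=cv2.resize(np.clip(f[160:270,235:355,::-1]*1.4,0,255).astype(np.uint8),(480,440),interpolation=cv2.INTER_CUBIC)
for po,c,LL in(((*loc(cp,[-16+77,40,0])[0][:2],cp[2]),(0,255,0),([(47.5,-26,34),(47.5,26,34),(-47.5,26,34),(-47.5,-26,34),(47.5,-26,34)],)),(cp,(0,0,255),([(50,7,30),(160,7,30)],[(50,73,30),(160,73,30)]))):
    for L in LL: cv2.polylines(x,[np.int32((proj('scene',loc(po,L))-[235,160])*4)],False,c,1)
cv2.imwrite('pics/in8.png',x)
# closed-finger push: tip centre T at cab x, z=24
for T in(-42,-15,5,10): print(T,IK(loc(cp,[T,40,24])[0]-22*z,R,s['qpos']))
E
```

```text
time_s: 27.95
ee_pos: [580.2, 59.9, 34.0]
ee_rot: [-179.9, -42.2, -8.9]
force: [1.0, 0.3, -0.1]
gripper_width: 11.7
[  12.2   26.9  133.6  215.    24.8 -106.5] [580.  60.  34.] [-179.9  -42.2   -8.9] [ 1.   0.3 -0.1]
[-15.3  40.1  31.8]
scene [('case', [([228.0, 156.7], 0.94), ([313.0, 89.2], 0.69), ([163.2, 242.3], 0.69)]), ('liner', []), ('stored', [([372.9, 183.9], 0.19)])]
top [('case', [([134.6, 259.4], 0.89), ([256.6, 252.1], 0.7)]), ('liner', []), ('stored', [])]
-42 (array([  14.7,   24.5,  138.2,  216.5,   26.9, -105.3]), np.float64(0.0))
-15 (array([  13. ,   25.4,  135.1,  216.7,   24.8, -107.3]), np.float64(0.0))
5 (array([  11.9,   26.2,  132.7,  217.1,   23.3, -109. ]), np.float64(0.0))
10 (array([  11.7,   26.4,  132.1,  217.3,   22.9, -109.4]), np.float64(0.0))
```

View pics/in8.png

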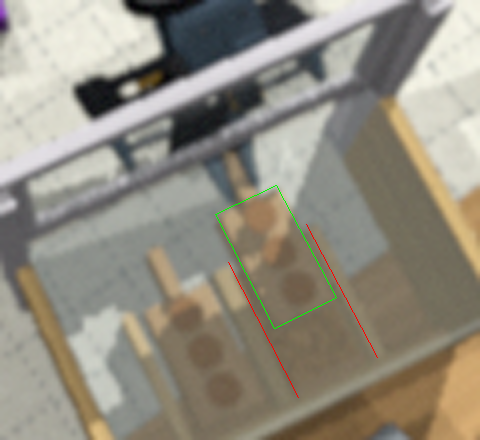

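The picture shows the loose case already well inside the left bay between the rails, square, with spools at (262,215) and (298,288) and the stored case undisturbed beside it. I let go here, because the gripper body would reach the guides further in, and finish with a closed-finger push on the tab end.

```bash
python3 -m jog '0 0 0 0 0 0;0 0 0 0 0 0;0 0 0 0 0 0;0 0 0 0 0 0;0 0 0 0 0 0;0 0 -0.02 0 0 0;0 0 -0.05 0 0 0;0 0 -0.09 0 0 0;0 0 -0.11 0 0 0;0 0 -0.11 0 0 0' -0.2
python3 - <<'E'
from h import *
s=state(); print(s['qpos'].round(1),s['ee_pos'].round())
cp=np.load('poses.npz')['cp']; y=np.degrees(cp[2]); R=tool(y,46); z=R.as_matrix()[:,2]
for p in([-60,38,60],[-48,38,25],[5,38,25]): P=loc(cp,p)[0]-22*z; go(P,R); print(IK(P,R,s['qpos']))
E
```

```text
time_s: 29.18
ee_pos: [542.2, 65.9, 76.1]
ee_rot: [-179.9, -42.2, -8.9]
force: [-0.1, -0.4, 0.4]
gripper_width: 36.3
[  14.4   19.5  136.   226.1   21.5 -116.3] [542.  66.  76.]
row [-0.0309  0.0042 -0.0257] [-0.0018  0.0422  0.0002] n>= 0.5
(array([  17. ,   20.1,  141.2,  218.8,   30.1, -106.2]), np.float64(0.0))
row [-0.0601  0.0044  0.0423] [-0.0018  0.0422  0.0002] n>= 0.9
(array([ 16. ,  26.2, 141.8, 211.6,  35.4, -98.7]), np.float64(0.0))
row [0.0184 0.0046 0.1135] [-0.0018  0.0422  0.0002] n>= 1.4
(array([  12.6,   27.7,  135.5,  211. ,   30.8, -102. ]), np.float64(0.0))
```

```bash
python3 -m jog '-0.031 0.004 -0.026 0 0.02 0;-0.031 0.004 -0.026 -0.002 0.042 0;-0.031 0.004 -0.026 -0.002 0.042 0;-0.031 0.004 -0.026 -0.002 0.042 0;-0.031 0.004 -0.026 -0.002 0.042 0;-0.031 0.004 -0.026 -0.002 0.042 0;-0.04 0.004 0 -0.002 0.042 0;-0.05 0.004 0.02 -0.002 0.042 0;-0.06 0.0044 0.042 -0.002 0.042 0;-0.06 0.0044 0.042 -0.002 0.042 0;-0.06 0.0044 0.042 -0.002 0.042 0' -1 30
python3 - <<'E'
from h import *
s=state(); print(s['qpos'].round(1),s['force'].round(1))
cp=np.load('poses.npz')['cp']; y=np.degrees(cp[2]); R=tool(y,46); z=R.as_matrix()[:,2]
go(loc(cp,[5,38,25])[0]-22*z,R)
E
```

```text
time_s: 30.1
ee_pos: [534.3, 64.8, 40.1]
ee_rot: [179.9, -45.9, -8.9]
force: [-0.7, -0.7, 0.1]
gripper_width: 0.3
[ 15.8  26.3 141.3 211.8  35.  -99.1] [-0.7 -0.7  0.1]
row [ 0.0734 -0.0005  0.0752] [0.0007 0.0006 0.0001] n>= 1.3
```

```bash
python3 -m jog '0.008 0 0.008 0 0 0;0.016 0 0.0164 0 0 0;0.024 0 0.0246 0 0 0;0.032 0 0.0328 0 0 0;0.04 0 0.041 0 0 0;0.048 0 0.0492 0 0 0;0.056 0 0.0574 0 0 0;0.063 0 0.0646 0 0 0;0.069 0 0.0707 0 0 0;0.071 0 0.0728 0 0 0;0.071 0 0.0728 0 0 0'
python3 - <<'E'
from h import *
s=state(); cp=np.load('poses.npz')['cp']; y=np.degrees(cp[2]); z=tool(y,46).as_matrix()[:,2]
l=lambda p:Ro.from_euler('z',-cp[2]).apply(p-[*cp[:2],0]).round(1)
print('tip',l(s['ee_pos']+22*z),s['force'].round(1),s['qpos'].round(1))
f=grab_frame("scene"); x=cv2.resize(np.clip(f[160:280,235:355,::-1]*1.5,0,255).astype(np.uint8),(480,480),interpolation=cv2.INTER_CUBIC)
for c,X,Y in(((0,255,0),102,40),((255,0,0),102,-40)):
    po=(*loc(cp,[X,Y,0])[0][:2],cp[2])
    for L in([(47.5,-26,34),(47.5,26,34),(-47.5,26,34),(-47.5,-26,34),(47.5,-26,34)],[(-47.5,0,45),(-85.5,0,45)]): cv2.polylines(x,[np.int32((proj('scene',loc(po,L))-[235,160])*4)],False,c,1)
cv2.imwrite('pics/in9.png',x)
E
```

```text
time_s: 31.02
ee_pos: [585.1, 56.7, 40.4]
ee_rot: [179.9, -46.0, -9.0]
force: [-0.3, -0.0, 1.0]
gripper_width: 0.2
tip [ 3.9 37.8 25.1] [-0.3 -0.   1. ] [  12.5   27.7  135.2  211.3   30.6 -102.3]
```

View pics/in9.png

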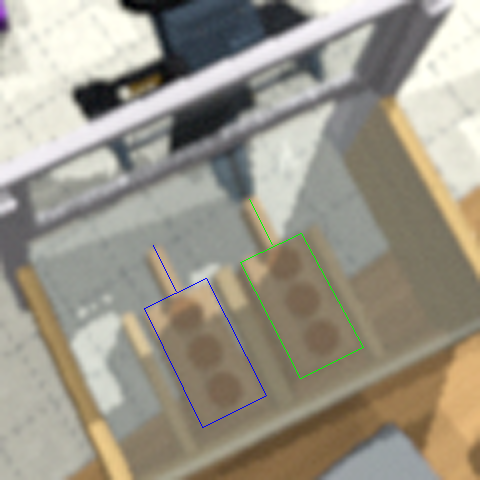

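The loose case lies on the green outline (its goal), in line with the stored case, perhaps 3–4 mm shallow. I nudge it 4 mm further and retreat.

```bash
python3 -m jog '0.003 0 0.003 0 0 0;0.0058 0 0.006 0 0 0;0.0058 0 0.006 0 0 0;0.0058 0 0.006 0 0 0;-0.005 0 -0.01 0 0 0;-0.01 0 -0.05 0 0 0;-0.02 0 -0.1 0 0 0;-0.03 0 -0.16 0 0 0;-0.03 0 -0.18 0 0 0;-0.03 0 -0.18 0 0 0'
python3 - <<'E'
from h import *
q=state()['qpos']; print(q.round(1),state()['ee_pos'].round())
M=np.array([15,-16,138,205,25,-100.])
N=np.array([11,-20,130,110,25,-5.])
for k in seg(q,M,8)+seg(M,N,9): P,Rr=FK(k); t=Rr.as_matrix()[:,2]; print((P+22*t).round().tolist(),end=' ')
print(); rows(seg(q,M,9)+seg(M,N,10))
E
```

```text
time_s: 31.9
ee_pos: [508.7, 68.8, 93.4]
ee_rot: [-180.0, -46.0, -9.0]
force: [1.4, -0.5, -0.5]
gripper_width: 0.4
[  17.8   16.7  141.2  224.1   27.8 -111.3] [509.  69.  93.]
[536.0, 72.0, 120.0] [542.0, 76.0, 162.0] [544.0, 80.0, 205.0] [543.0, 83.0, 248.0] [538.0, 84.0, 291.0] [529.0, 85.0, 334.0] [518.0, 85.0, 377.0] [502.0, 84.0, 419.0] [503.0, 106.0, 441.0] [501.0, 128.0, 459.0] [497.0, 150.0, 474.0] [491.0, 171.0, 484.0] [483.0, 190.0, 489.0] [475.0, 207.0, 491.0] [466.0, 221.0, 489.0] [457.0, 231.0, 484.0] [449.0, 237.0, 476.0] 
0.064 -0.011 -0.036 0.022 0.041 0.009;0.122 -0.02 -0.081 0.044 0.081 0.018;0.176 -0.027 -0.13 0.065 0.122 0.026;0.228 -0.031 -0.183 0.086 0.163 0.032;0.277 -0.032 -0.24 0.105 0.205 0.038;0.322 -0.032 -0.3 0.124 0.246 0.043;0.363 -0.029 -0.364 0.141 0.288 0.047;0.4 -0.024 -0.43 0.158 0.33 0.05;0.432 -0.017 -0.5 0.174 0.372 0.053;0.457 -0.054 -0.529 0.219 0.39 0.055;0.475 -0.091 -0.557 0.264 0.401 0.054;0.486 -0.127 -0.584 0.309 0.405 0.052;0.49 -0.161 -0.609 0.351 0.402 0.047;0.488 -0.192 -0.631 0.389 0.392 0.04;0.481 -0.22 -0.649 0.423 0.376 0.032;0.469 -0.244 -0.664 0.451 0.355 0.023;0.454 -0.263 -0.674 0.473 0.329 0.014;0.436 -0.276 -0.68 0.488 0.3 0.005;0.417 -0.284 -0.681 0.495 0.27 -0.003
max 0.68
```

```bash
python3 -m jog '0.064 -0.011 -0.036 0.022 0.041 0.009;0.122 -0.02 -0.081 0.044 0.081 0.018;0.176 -0.027 -0.13 0.065 0.122 0.026;0.228 -0.031 -0.183 0.086 0.163 0.032;0.277 -0.032 -0.24 0.105 0.205 0.038;0.322 -0.032 -0.3 0.124 0.246 0.043;0.363 -0.029 -0.364 0.141 0.288 0.047;0.4 -0.024 -0.43 0.158 0.33 0.05;0.432 -0.017 -0.5 0.174 0.372 0.053;0.457 -0.054 -0.529 0.219 0.39 0.055;0.475 -0.091 -0.557 0.264 0.401 0.054;0.486 -0.127 -0.584 0.309 0.405 0.052;0.49 -0.161 -0.609 0.351 0.402 0.047;0.488 -0.192 -0.631 0.389 0.392 0.04;0.481 -0.22 -0.649 0.423 0.376 0.032;0.469 -0.244 -0.664 0.451 0.355 0.023;0.454 -0.263 -0.674 0.473 0.329 0.014;0.436 -0.276 -0.68 0.488 0.3 0.005;0.417 -0.284 -0.681 0.495 0.27 -0.003;0.417 -0.284 -0.681 0.495 0.27 -0.003'
python3 - <<'E'
from h import *
q=state()['qpos']; print(q.round(1),state()['ee_pos'].round())
rows(seg(q,[8,-20,130,-6,28,107],13))
cp=np.load('poses.npz')['cp']; y=np.degrees(cp[2]); R=tool(y,22); z=R.as_matrix()[:,2]
for b in(3,90): print(IK(loc(cp,[-40,0,210])[0]-b*z,R,[5,8,111,-7,41,107]))
E
```

```text
time_s: 33.57
ee_pos: [431.7, 224.9, 479.8]
ee_rot: [-116.1, -66.7, -30.9]
force: [-0.2, 0.6, 0.6]
gripper_width: 0.4
[ 11.6 -19.8 129.2 109.4  24.3  -4.2] [432. 225. 480.]
-0.031 -0.004 0.003 0 -0.04 0.006;-0.072 0.003 -0.002 -0.006 -0.081 0.012;-0.112 0.016 -0.009 -0.018 -0.121 0.019;-0.15 0.035 -0.019 -0.036 -0.159 0.025;-0.186 0.058 -0.032 -0.06 -0.196 0.03;-0.218 0.087 -0.047 -0.09 -0.229 0.035;-0.246 0.12 -0.065 -0.125 -0.259 0.04;-0.269 0.156 -0.085 -0.164 -0.283 0.043;-0.286 0.196 -0.106 -0.208 -0.302 0.045;-0.297 0.238 -0.129 -0.254 -0.316 0.045;-0.301 0.281 -0.153 -0.302 -0.322 0.044;-0.298 0.324 -0.177 -0.351 -0.322 0.042;-0.288 0.367 -0.201 -0.401 -0.315 0.038
max 0.4
(array([  4.1,   8. , 111. ,  -7.6,  39.8, 107.9]), np.float64(0.0))
(array([  5.1,   1.3, 106.1,  -6.7,  51.4, 107.3]), np.float64(0.0))
```

```bash
python3 -m jog '-0.031 -0.004 0.003 0 -0.04 0.006;-0.072 0.003 -0.002 -0.006 -0.081 0.012;-0.112 0.016 -0.009 -0.018 -0.121 0.019;-0.15 0.035 -0.019 -0.036 -0.159 0.025;-0.186 0.058 -0.032 -0.06 -0.196 0.03;-0.218 0.087 -0.047 -0.09 -0.229 0.035;-0.246 0.12 -0.065 -0.125 -0.259 0.04;-0.269 0.156 -0.085 -0.164 -0.283 0.043;-0.286 0.196 -0.106 -0.208 -0.302 0.045;-0.297 0.238 -0.129 -0.254 -0.316 0.045;-0.301 0.281 -0.153 -0.302 -0.322 0.044;-0.298 0.324 -0.177 -0.351 -0.322 0.042;-0.288 0.367 -0.201 -0.401 -0.315 0.038;-0.288 0.367 -0.201 -0.401 -0.315 0.038;-0.288 0.367 -0.201 -0.401 -0.315 0.038' 0.3 40
python3 - <<'E'
from h import *
q=state()['qpos']; print(q.round(1),state()['ee_pos'].round())
cp=np.load('poses.npz')['cp']; y=np.degrees(cp[2]); R=tool(y,22); z=R.as_matrix()[:,2]; g=loc(cp,[-40,0,210])[0]
go(g-90*z,R);go(g-3*z,R)
E
```

```text
time_s: 34.82
ee_pos: [389.4, 51.3, 299.1]
ee_rot: [-172.2, -41.5, -7.7]
force: [0.4, 0.5, 0.2]
gripper_width: 59.6
[  7.9 -19.8 129.6  -5.6  28.3 106.6] [389.  51. 299.]
row [0.1883 0.0341 0.1785] [-0.0933 -0.2153  0.0264] n>= 3.1
row [0.1303 0.0578 0.3408] [-0.0933 -0.2153  0.0264] n>= 4.4
```

```bash
python3 -m jog '0.1883 0.0341 0.1785 -0.0933 -0.2153 0.0264;0.1883 0.0341 0.1785 -0.0933 -0.2153 0.0264;0.1883 0.0341 0.1785 -0.0933 -0.2153 0.0264;0.1883 0.0341 0.1785 -0.0933 -0.2153 0.0264;0.1883 0.0341 0.1785 -0.0933 -0.2153 0.0264;0.168 0.042 0.23 -0.0933 -0.2153 0.0264;0.15 0.05 0.285 -0.0933 -0.2153 0.0264;0.135 0.056 0.325 -0.0933 -0.2153 0.0264;0.1303 0.0578 0.3408 -0.0933 -0.2153 0.0264;0.1303 0.0578 0.3408 -0.0933 -0.2153 0.0264' && python3 -m jog '0 0 0 0 0 0;0 0 0 0 0 0;0 0 0 0 0 0;0 0 0 0 0 0;0 0 0 0 0 0;0 0 0 0 0 0;0 0 0 0 0 0;0 0 0 0 0 0;0 0 0 0 0 0;0 0 0 0 0 0' -1 40
python3 - <<'E'
from h import *
s=state(); print(s['qpos'].round(1),s['ee_pos'].round(),s['force'].round(1))
R=Ro.from_euler('xyz',s['ee_rot'],degrees=True)
for d in(-100,-155): print((R.inv().apply([0,0,d])/500).round(4))
E
```

```text
time_s: 35.65
ee_pos: [548.6, 24.4, 210.8]
ee_rot: [-180.0, -21.7, -8.9]
force: [0.3, 0.1, -0.2]
gripper_width: 59.3
time_s: 36.48
ee_pos: [548.2, 22.4, 211.2]
ee_rot: [179.9, -21.7, -9.0]
force: [-2.3, -11.1, 3.5]
gripper_width: 13.8
[  3.9   8.  110.9  -7.6  40.1 107.8] [548.  22. 211.] [ -2.3 -11.1   3.5]
[-0.0741 -0.0005  0.1858]
[-0.1148 -0.0007  0.2879]
```

Gripped at 13.8 mm, so I lower 155 mm plus a little.

```bash
python3 -m jog '-0.0074 0 0.0186 0 0 0;-0.0148 0 0.0372 0 0 0;-0.0222 0 0.0558 0 0 0;-0.0296 0 0.0744 0 0 0;-0.037 0 0.093 0 0 0;-0.0444 0 0.1116 0 0 0;-0.0518 0 0.1302 0 0 0;-0.0592 0 0.1488 0 0 0;-0.0666 0 0.1674 0 0 0;-0.0741 0 0.1858 0 0 0;-0.0815 0 0.2044 0 0 0;-0.0889 0 0.223 0 0 0;-0.0963 0 0.2416 0 0 0;-0.1037 0 0.2602 0 0 0;-0.11 0 0.276 0 0 0;-0.1148 0 0.288 0 0 0;-0.116 0 0.291 0 0 0;-0.116 0 0.291 0 0 0'
python3 - <<'E'
from h import *
s=state(); print(s['qpos'].round(1),s['ee_pos'].round(1),s['force'].round(1))
cp=np.load('poses.npz')['cp']
for n in("scene","top"):
    grab_frame(n); print(n,[(np.round(d['location'],1).tolist(),round(d['confidence'],2)) for d in tip_of("sash_grip",n)][:2],proj(n,loc(cp,[-38,0,60])).round(1),proj(n,loc(cp,[-38,0,75])).round(1))
E
```

```text
time_s: 37.98
ee_pos: [548.4, 22.3, 55.7]
ee_rot: [179.9, -21.8, -9.1]
force: [-7.6, 2.0, 12.6]
gripper_width: 13.8
[  3.9  20.3 122.9 -17.6  16.3 119. ] [548.4  22.3  55.7] [-7.6  2.  12.6]
scene [([279.3, 200.7], 0.88)] [[277.4 198.4]] [[277.7 197. ]]
top [([242.0, 180.7], 0.56)] [[244.2 180.9]] [[244.  180.4]]
```

```bash
python3 -m jog '-0.003 0 0.0075 0 0 0;-0.006 0 0.015 0 0 0;-0.009 0 0.0225 0 0 0;-0.009 0 0.0225 0 0 0;-0.009 0 0.0225 0 0 0'
python3 - <<'E'
from h import *
print(state()['force'].round(1),state()['ee_pos'].round(1))
E
```

```text
time_s: 38.6
ee_pos: [551.0, 21.9, 49.3]
ee_rot: [-180.0, -22.4, -9.1]
force: [-18.9, -1.9, 43.4]
gripper_width: 13.8
[-18.9  -1.9  43.4] [551.   21.9  49.3]
```

The force rises to 43 N, against 5 N needed to push the sash down, so it is on its lower stop. I release, back off and check.

```bash
python3 -m jog '0 0 0 0 0 0;0 0 0 0 0 0;0 0 0 0 0 0;0 0 0 0 0 0;0 0 0 0 0 0;0 0 0 0 0 0;0 0 -0.04 0 0 0;0 0 -0.1 0 0 0;-0.02 0 -0.17 0 0 0;-0.06 0 -0.25 0 0 0;-0.12 0 -0.33 0 0 0;-0.2 0 -0.4 0 0 0;-0.28 0 -0.44 0 0 0;-0.28 0 -0.44 0 0 0;-0.28 0 -0.44 0 0 0' 0.3 40
python3 - <<'E'
from h import *
s=state(); print(s['ee_pos'].round(),s['force'].round(1)); cp=np.load('poses.npz')['cp']; out=[]
for n,(x0,y0) in(('scene',(235,150)),('top',(185,95))):
    f=grab_frame(n); print(n,[(q,[(np.round(d['location'],1).tolist(),round(d['confidence'],2)) for d in tip_of(q,n)][:3]) for q in("sash_grip","case","case_tab","bowl","cutter","spool","cone","bottle","weight","tin")])
    x=cv2.resize(np.clip(f[y0:y0+130,x0:x0+130,::-1]*1.4,0,255).astype(np.uint8),(400,400),interpolation=cv2.INTER_CUBIC)
    for c,L in(((0,255,0),[(-6,-128,156),(-6,128,156)]),((0,0,255),[(-6,-128,2),(-6,128,2)])): cv2.polylines(x,[np.int32((proj(n,loc(cp,L))-[x0,y0])*400/130)],False,c,1)
    out.append(x)
cv2.imwrite('pics/end10.png',np.hstack(out))
E
```

```text
time_s: 39.85
ee_pos: [335.8, 55.4, 198.8]
ee_rot: [180.0, -22.4, -9.0]
force: [-1.2, -1.0, 1.0]
gripper_width: 59.1
[336.  55. 199.] [-1.2 -1.   1. ]
scene [('sash_grip', [([275.6, 200.1], 0.71)]), ('case', [([224.4, 154.8], 0.64), ([314.3, 89.1], 0.63)]), ('case_tab', [([231.0, 172.7], 0.85), ([305.6, 76.3], 0.58), ([183.6, 267.2], 0.19)]), ('bowl', [([166.0, 241.4], 0.9)]), ('cutter', [([370.0, 124.1], 0.78)]), ('spool', [([298.1, 118.3], 0.46)]), ('cone', [([370.5, 186.5], 0.64)]), ('bottle', [([215.0, 307.5], 0.8)]), ('weight', [([184.0, 268.8], 0.76)]), ('tin', [([167.9, 241.6], 0.7), ([136.9, 283.9], 0.67)])]
top [('sash_grip', [([246.2, 185.8], 0.66)]), ('case', [([135.7, 262.1], 0.84), ([255.7, 246.8], 0.66)]), ('case_tab', [([129.4, 282.7], 0.88), ([268.2, 230.8], 0.75), ([353.4, 209.1], 0.66)]), ('bowl', [([349.8, 209.9], 0.9)]), ('cutter', [([116.7, 190.0], 0.81)]), ('spool', [([168.4, 242.5], 0.56)]), ('cone', [([162.4, 141.0], 0.55)]), ('bottle', [([348.0, 140.3], 0.82)]), ('weight', [([345.9, 178.3], 0.54), ([247.5, 164.7], 0.24)]), ('tin', [([391.7, 198.6], 0.81), ([344.5, 140.1], 0.22)])]
```

View pics/end10.png

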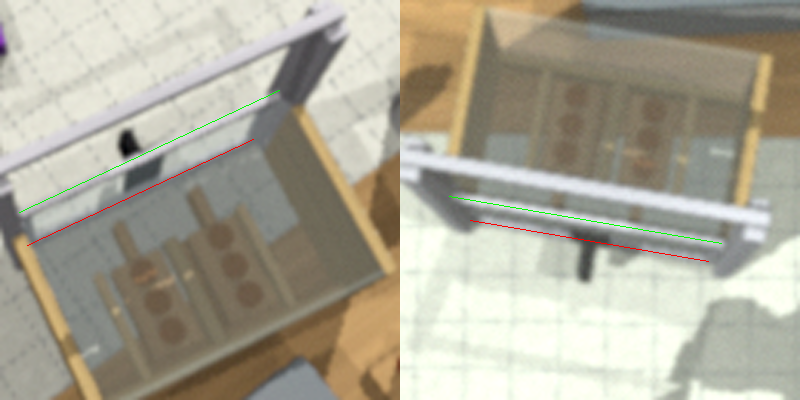

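Both cases stand side by side in their bays, loose spools at scene crop (220,237) to (250,293), and the sash is down with its fin at (130,145). The bystanders are at their starting pixels. As a last check I compare the fin's pixels with the start picture.

```bash
python3 - <<'E'
from h import *
for n,(x0,y0,w,h) in(('scene',(262,182,32,34)),('top',(236,165,18,24))):
    a=cv2.imread(f'pics/{n}0.png'); f=cv2.resize(grab_frame(n)[:,:,::-1],(800,600)); k=1.5625
    for nm,i in(('start',a),('now',f)):
        g=i[int(y0*k):int((y0+h)*k),int(x0*k):int((x0+w)*k)].max(2).astype(float); wt=np.clip(60-g,0,None); yy,xx=np.mgrid[:g.shape[0],:g.shape[1]]
        print(n,nm,((xx*wt).sum()/wt.sum()/k).round(2),((yy*wt).sum()/wt.sum()/k).round(2),int(wt.sum()))
cp=np.load('poses.npz')['cp']
for n in C: print(n,'px per 10 mm of sash',(proj(n,loc(cp,[-38,0,70]))-proj(n,loc(cp,[-38,0,60]))).round(2))
print(state()['force'].round(1),state()['qvel'].round(2).max())
E
```

```text
scene start 17.17 16.05 5217
scene now 15.31 16.78 2844
top start 10.59 9.08 832
top now 10.85 9.42 481
scene px per 10 mm of sash [[ 0.15 -0.92]]
top px per 10 mm of sash [[-0.1  -0.34]]
[-0.3  0.3  0.6] 0.06
```

```bash
python3 -c "
from workcell import *
print(job_done(), state()['time_s'])"
```

```text
the job is handed in; nothing more can be done
the job is handed in; nothing more can be done
```

I handed the job in at about 40 s of the 72 s allowed. By my checks the task is done, but no verdict was reported.

**What I did:**
- Pinched the black grip and raised the sash to its upper stop, where the force reached 60 N.
- Lifted the plain wooden case by its block, turned it half round and set it down in front of the empty left bay.
- Drew it into the bay by its tab and finished with a closed-finger push on the tab end. This needed a wrist flip for the steeper tilt under the sash.
- Gripped the fin again and lowered the sash until the force rose to 43 N at its lower stop, then backed the arm clear.

**Last checks:**
- **Case:** before the last nudge and the closing it lay on the modelled goal outline, about 3–4 mm shallow, and I then pushed it about 4 mm further. The final picture shows it upright beside the stored case, with its tab towards the sash.
- **Stored case:** it looked unmoved in the pictures, but I did not measure its position.
- **Bystanders:** all were found within a few pixels of where they started.
- **Robot:** it was in free space with almost no force on the tool.

**What failed or disagreed:**
- The camera could not confirm the sash to the 6 mm limit on its own. The fin's pixels put it at or slightly below its starting height, but the shading had changed, so "shut" rests mainly on the stop force.
- The detector did not report either case behind the glass, so I judged those by eye against the projected outline.
- After I first set the case down, the detector's pose for it was about 15 mm and up to 11° out. I used spool and tab pixels picked by hand instead.

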